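# Load the test rack with four registers in reverse order

### The job

Load the aluminium test rack with the four brass meter registers from the hardwood stand, one to each bay and in reverse order: as seen from the robot, the register now at the stand's left end goes to the rack's right-end bay, the next one to the bay beside it, and so on. Keep each one upright, set it down gently on the floor of its bay with its foot lying between the fences and end lips, and let go; do not drop or tip a register, and leave the seal press, bonnet, float tube and fitting where they are.

Things in the scene. Friction and masses are not known exactly. Their poses are not given: they have to be found in the camera images.
- register_a_mid (a point): Brass meter register A, loose, about 0.2 to 0.45 kg: round drum case with two flat side lugs (58 mm across the lugs at mid-height) and one thin round spigot on top. Stands upright, 80 mm tall, on a rectangular foot 56 mm (x) by 28 mm (y) by 12 mm high; the case is 22 to 26 mm thick (y), with a small white dial on either broad face. This point is its centre, 40 mm above its underside; x is along its width (the vertical sides to grip, flat there), y its thickness, z up.
- register_b_mid (a point): Brass meter register B, loose, about 0.2 to 0.45 kg: square box case, 50 mm wide at mid-height, with one broad round knob (18 mm) on top. Stands upright, 80 mm tall, on a rectangular foot 56 mm (x) by 28 mm (y) by 12 mm high; the case is 22 to 26 mm thick (y), with a small white dial on either broad face. This point is its centre, 40 mm above its underside; x is along its width (the vertical sides to grip, flat there), y its thickness, z up.
- register_c_mid (a point): Brass meter register C, loose, about 0.2 to 0.45 kg: narrow box case, 42 mm wide at mid-height, with two small round studs side by side on top. Stands upright, 80 mm tall, on a rectangular foot 56 mm (x) by 28 mm (y) by 12 mm high; the case is 22 to 26 mm thick (y), with a small white dial on either broad face. This point is its centre, 40 mm above its underside; x is along its width (the vertical sides to grip, flat there), y its thickness, z up.
- register_d_mid (a point): Brass meter register D, loose, about 0.2 to 0.45 kg: arched case, straight sides 48 mm apart at mid-height under a half-round top, with a short flat bar on top. Stands upright, 80 mm tall, on a rectangular foot 56 mm (x) by 28 mm (y) by 12 mm high; the case is 22 to 26 mm thick (y), with a small white dial on either broad face. This point is its centre, 40 mm above its underside; x is along its width (the vertical sides to grip, flat there), y its thickness, z up.
- block_a: Fixed hardwood slot block in which register A stands at the start (the four blocks look alike and stand in a row on the hardwood stand, 60 mm apart). Origin at the centre of its underside; its slot's floor is 6 mm above that; the slot is 44 mm wide (y) and 86 mm long (x) between side fences that rise 16 mm above the floor and end lips that rise 6 mm.
- block_b: Fixed hardwood slot block in which register B stands at the start (the four blocks look alike and stand in a row on the hardwood stand, 60 mm apart). Origin at the centre of its underside; its slot's floor is 6 mm above that; the slot is 44 mm wide (y) and 86 mm long (x) between side fences that rise 16 mm above the floor and end lips that rise 6 mm.
- block_c: Fixed hardwood slot block in which register C stands at the start (the four blocks look alike and stand in a row on the hardwood stand, 60 mm apart). Origin at the centre of its underside; its slot's floor is 6 mm above that; the slot is 44 mm wide (y) and 86 mm long (x) between side fences that rise 16 mm above the floor and end lips that rise 6 mm.
- block_d: Fixed hardwood slot block in which register D stands at the start (the four blocks look alike and stand in a row on the hardwood stand, 60 mm apart). Origin at the centre of its underside; its slot's floor is 6 mm above that; the slot is 44 mm wide (y) and 86 mm long (x) between side fences that rise 16 mm above the floor and end lips that rise 6 mm.
- stand: Fixed dark hardwood base board, 106 mm (x) by 252 mm (y) by 8 mm, that carries the row of four blocks along its y axis at y = +90, +30, -30, -90 mm. Origin at the centre of its underside, on the bench; +y is its left end as seen from the robot (turned at most 0.3 rad).
- rack: Fixed, empty aluminium test rack, 96 mm (x) by 250 mm (y). Four bays in a row, middles at x = 0, y = +90, +30, -30, -90 mm. Origin: centre of underside, on the bench; +y is its left end seen from the robot (turned at most 0.3 rad). Bay floor 10 mm above the origin; each bay 44 mm wide (y), 86 mm long (x), fences 16 mm and end lips 6 mm above the floor. A register's width lies along rack x.
- press: Polished steel seal press, 2.2 kg, base 75 by 110 mm, 138 mm tall with a black ball on its lever; bystander. Origin under its centre.
- bonnet: Blue polymer meter bonnet, a dome 92 mm across and 62 mm tall; bystander. Origin under its centre.
- float_tube: Glass float tube lying on its square brass end blocks, 228 mm long (y), 32 mm high; bystander. Origin under its centre.
- fitting: Copper compression fitting standing on end, 34 mm across, 56 mm tall; bystander. Origin under its centre.
There are look-alikes about, which are no part of the job. Leave any blue, green or orange look-alike of the part that bears register_a_mid alone.

How it is judged:
By the outcome, as a careful person would: the job done as asked, in the order asked, and still so for the second after the job is handed in, with the robot touching nothing.
It also fails if it takes over 104 s, if anything falls off the work surface, if the arm or the gripper's body presses on something with over 40 N, if the wrist force passes 120 N, or if a joint passes its speed limit or range.

### The arm

A 7-joint arm with a two-finger parallel gripper is mounted at the origin on the work surface. World frame = base frame: x ahead of the robot, y to its left, z up, the work surface at z = 0. Lengths are in m, angles in rad, forces in N, time in s.
With the tool pointing down it reaches from about 0.4 to 0.925 m from the base axis. Payload 5.6 kg.
Tool frame: the origin (TCP) lies at the very end of the fingers, on their centre line; the grasp point (between the pads) lies 19 mm behind it; z points along the fingers, y is the direction in which the jaws open and shut (so a half turn about z gives the same grasp; the last joint's range is limited). The gripper opens to 85 mm and grips with 20 to 120 N. Pads are 22 mm wide; open, the fingers measure 114 mm over their backs; the gripper's body (76 mm by 85 mm) begins 54 mm behind the grasp point. The pads swing forward as they close: fully open they stand 13 mm farther back than shut.
Start: joints at [-1.336, 0.468, -0.012, 1.603, 0.006, 1.071, -0.056], TCP at [0.178, 0.625, 0.231] pointing down, gripper open.
Joint ranges: [-2.53, 2.53], [-0.31, 2.02], [-1.57, 1.55], [0.28, 2.44], [-1.29, 4.43], [0.15, 1.84], [-2.92, 2.92]. Speed limits (rad/s): [2.57, 2.57, 3.14, 3.14, 3.14, 3.14, 3.14].

### API

Orientations are given as a rotation vector (axis times angle).
In Python, from workcell import sensors, read_camera, job_done gives the robot as it stands.
- The arm moves only by the tool step_arm, never from a script. Its argument "steps" is a list of rows, each a list of 7 numbers: the turn, a rotation vector about the tool's x, y, z scaled (see below), then the shift along the tool's x, y, z scaled (see below), then the opening, from -1 (shut) to 1 (fully open), so that 0 is half open. In form: [[wx, wy, wz, dx, dy, dz, grip], ...]. A call has 1 to 20 rows; each row shifts and turns the commanded pose from where the row before left it, along the tool's axes as they then stand; what a row does not reach is not made up. The controller multiplies each number of a shift by 0.075 m and each number of a turn by pi rad. A row lasts 1/12 s, in which the tool goes at most 41.7 mm and 7.16 degrees, less where a joint would pass 70% of its speed; a pose out of reach is approached as far as the arm can. A call with a number of a shift or a turn outside -1 to 1 is refused whole. A call with a gripper value outside its range is refused whole. The fingers move at their own pace and stop on an object; the grip force is fixed at half the most. Time passes only in rows, so rows that do not move let the fingers close. It gives the time, the measured TCP pose, the force and the opening at its end, in the units of the state.
- sensors.get_state(): the state, without advancing time (a new reading comes with each control period).
- read_camera(name): name is "scene" or "top"; returns a dict with "img" (400x640x3 uint8, red, green, blue), "fx", "fy", "cx", "cy" (pixels), "R" (3x3) and "t" (3): a world point X has camera coordinates R X + t. Camera axes: x right, y down, z forward; pixel columns grow to the right and rows downward; lengths in m; the calibration is good to about 2 mm. A picture is of the moment at which its call begins. There is no depth.
- job_done(): hands the job in, once; it reports no verdict.
The state is a dict: "time_s": time; "qpos": joint angles; "qd": joint speeds; "effort": joint torques, N m; "tcp_pos": TCP position; "orientation": TCP orientation; "force": force on the tool from outside, world axes, zero at the start; "ft_torque": the same for the moment, N m; "gripper_width": opening from 0.0 (shut) to 1.0 (fully open).
Only numpy, scipy, OpenCV 4.12 (cv2) and the standard library are available. Lean on these libraries where they do the work, as an engineer would, in place of code of your own. Each camera call takes 0.05 s, during which the arm holds its last target.

## Working session

There is one attempt and no reset: what is moved stays moved. The work goes in short steps, Python scripts to look and compute and a tool call to move; the robot and the scene stay as the last step left them, time stands still between calls to the robot, and variables do not carry over. Pictures are saved under pics/ and viewed, and the job is handed in when it is done.

Besides the shell and the picture viewer there is one more tool, called after "Emit:" by a JSON object that holds its "name" and its "arguments". step_arm: Moves the arm, as the interface text tells. Shifts and turns lie within -1 to 1; 1 stands for 0.075 m of shift or pi rad of turn. Its arguments: {"type":"object","properties":{"steps":{"type":"array"}},"required":["steps"]}

```bash
mkdir -p pics; ls
python3 - <<'E'
from workcell import sensors, read_camera
import cv2, numpy as np, pickle
s=sensors.get_state(); print(s)
for n in("scene","top"):
    c=read_camera(n); pickle.dump(c,open(f"pics/{n}0.pkl","wb"))
    cv2.imwrite(f"pics/{n}0.png",c["img"][:,:,::-1]); print(n,c["fx"],c["fy"],c["cx"],c["cy"],c["R"],c["t"])
E
```

```text
pics
{'time_s': 0.0, 'qpos': array([-1.33598832,  0.46841008, -0.0116147 ,  1.60364334,  0.00597195,
        1.07140445, -0.05632072]), 'qd': array([ 0.00064109,  0.00043464,  0.00026356, -0.00202234, -0.00140823,
       -0.00014446, -0.00043091]), 'effort': array([ 5.20214110e-05, -5.32394063e+01,  2.13503715e-02, -2.51293141e+01,
        1.14076174e-02,  7.78087269e-03,  1.33272047e-05]), 'tcp_pos': array([0.17815658, 0.62451255, 0.23030881]), 'orientation': array([-4.35091951e-01, -3.11115784e+00,  2.86461384e-03]), 'force': array([ 1.08922959,  0.1492987 , -0.52468156]), 'ft_torque': array([ 0.03849081, -0.0367503 , -0.00423371]), 'gripper_width': 1.0029990136366986}
scene 401.657028603682 401.657028603682 321.2878821719258 200.92453021718194 [[-8.06608208e-01  5.91086364e-01 -3.30850401e-04]
 [ 4.93472389e-01  6.73093911e-01 -5.50844432e-01]
 [-3.25373939e-01 -4.44478906e-01 -8.34607873e-01]] [ 0.47787896 -0.22397255  1.00822366]
top 385.2904660975347 385.2904660975347 317.36151053090373 192.92604075423262 [[ 0.01473975 -0.99988154 -0.00443263]
 [-0.99751232 -0.01439891 -0.06900609]
 [ 0.0689341   0.00543874 -0.99760639]] [-0.01358265  0.58245344  0.82567759]
```

View pics/scene0.png

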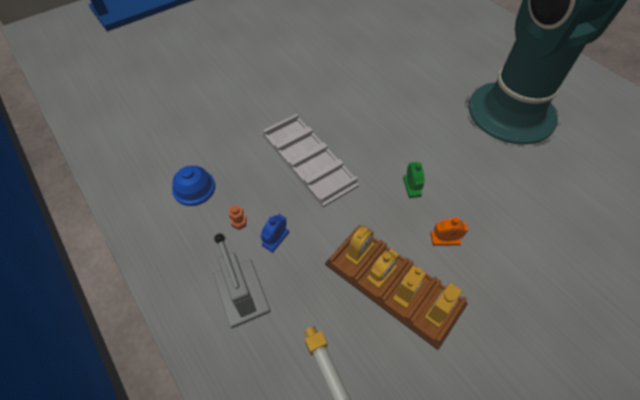

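View pics/top0.png

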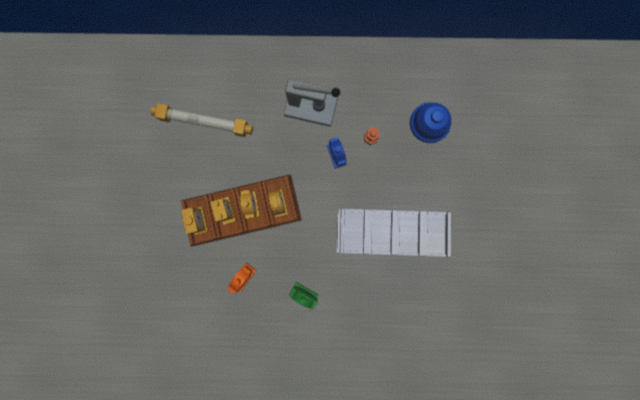

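Run:
```python
import cv2
t=cv2.imread("pics/top0.png"); s=cv2.imread("pics/scene0.png")
cv2.imwrite("pics/t_stand.png",cv2.resize(t[165:255,170:310],None,fx=5.6,fy=5.6,interpolation=cv2.INTER_CUBIC))
cv2.imwrite("pics/t_rack.png",cv2.resize(t[195:270,325:465],None,fx=5.6,fy=5.6,interpolation=cv2.INTER_CUBIC))
cv2.imwrite("pics/s_stand.png",cv2.resize(s[215:355,315:475],None,fx=4.2,fy=4.2,interpolation=cv2.INTER_CUBIC))
```

```text
(no output)
```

View pics/t_stand.png

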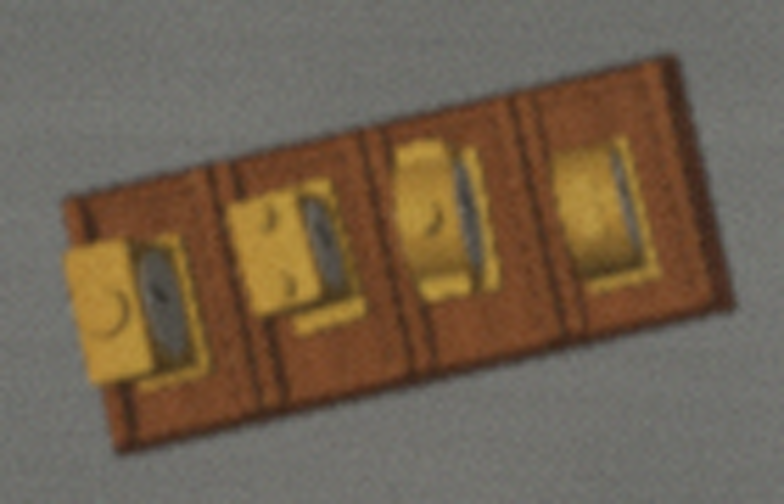

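View pics/t_rack.png

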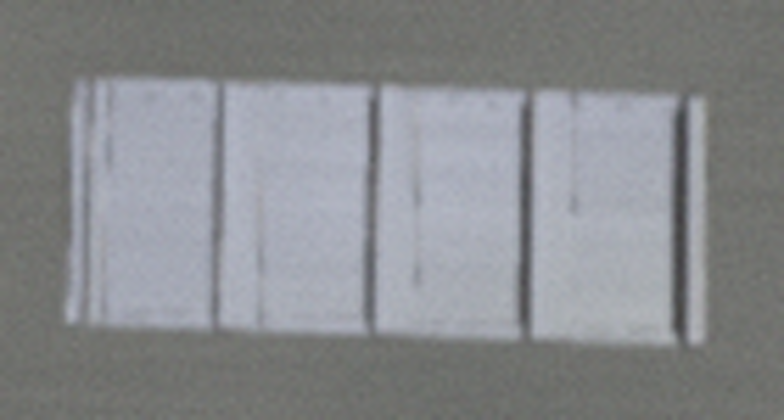

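View pics/s_stand.png

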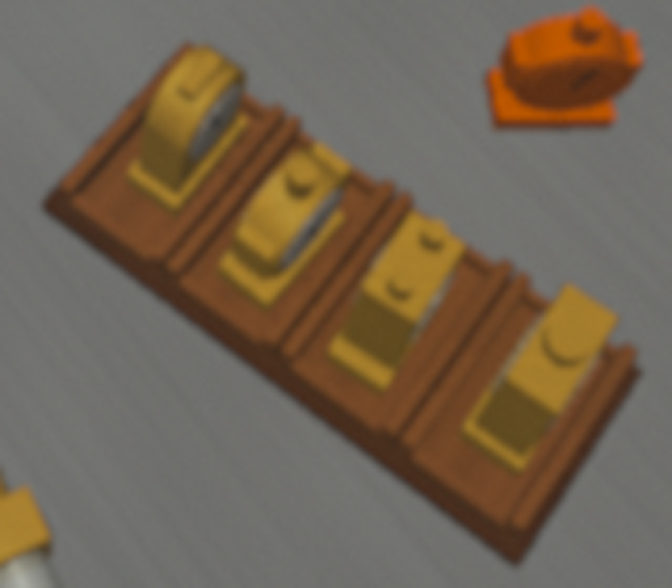

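```bash
cat > h.py <<'E'
import numpy as np, cv2, pickle
def ray(c,p):
    d=np.array([(p[0]-c["cx"])/c["fx"],(p[1]-c["cy"])/c["fy"],1.]); R=np.array(c["R"])
    return -R.T@np.array(c["t"]), R.T@d
def at(c,p,z):
    o,d=ray(c,p); return o+d*(z-o[2])/d[2]
def proj(c,X):
    q=np.array(c["R"])@np.array(X)+np.array(c["t"]); return np.array([c["fx"]*q[0]/q[2]+c["cx"],c["fy"]*q[1]/q[2]+c["cy"]])
def tri(c1,p1,c2,p2):
    o1,d1=ray(c1,p1);o2,d2=ray(c2,p2); d1/=np.linalg.norm(d1);d2/=np.linalg.norm(d2)
    k=np.linalg.lstsq(np.c_[d1,-d2],o2-o1,rcond=None)[0]; a=o1+k[0]*d1;b=o2+k[1]*d2
    return (a+b)/2,np.linalg.norm(a-b)
def cam(n): return pickle.load(open(f"pics/{n}0.pkl","rb"))
def crop(org,f,p): return ((p[0]+.5)/f-.5+org[0],(p[1]+.5)/f-.5+org[1])
E
python3 - <<'E'
from h import *
np.set_printoptions(precision=4,suppress=True)
T=cam("top");S=cam("scene")
print("cams",ray(T,(0,0))[0],ray(S,(0,0))[0])
for nm,org,pts,zs in (("stand",(170,165),[(65,200),(675,55),(735,308),(118,452)],(0,.008,.03)),("rack",(325,195),[(76,80),(705,95),(703,345),(66,325)],(0,.01,.016,.026))):
    for z in zs:
        P=[at(T,crop(org,5.6,p),z)[:2] for p in pts]
        print(nm,z,"ctr",np.mean(P,0),"len",[np.linalg.norm(P[i]-P[(i+1)%4]) for i in range(4)],"yaw", [np.arctan2(*( (P[a]-P[b])[::-1]))-np.pi/2 for a,b in((0,1),(3,2))],"corners",*P)
# brass and aluminium masks
for n,c in(("top",T),("scene",S)):
    hsv=cv2.cvtColor(c["img"],cv2.COLOR_RGB2HSV)
    m=cv2.inRange(hsv,(18,120,60),(35,255,255))
    k,l,st,ce=cv2.connectedComponentsWithStats(m)
    print(n,[(list(map(int,st[i])),ce[i].round(1).tolist()) for i in range(1,k) if st[i][4]>60])
E
```

```text
cams [ 0.5243 -0.0097  0.8638] [0.824  0.3164 0.7183]
stand 0 ctr [0.5436 0.1662] len [np.float64(0.25153780844330753), np.float64(0.10456668011801346), np.float64(0.2521192833446597), np.float64(0.10318128403953933)] yaw [np.float64(0.24910086974076706), np.float64(0.24360376582199672)] corners [0.5629 0.3008] [0.6249 0.0571] [0.5237 0.0311] [0.4628 0.2758]
stand 0.008 ctr [0.5434 0.1646] len [np.float64(0.2492083067591146), np.float64(0.10359828391963333), np.float64(0.24978439659819565), np.float64(0.10222571804954031)] yaw [np.float64(0.24910086974076684), np.float64(0.24360376582199605)] corners [0.5626 0.298 ] [0.624  0.0565] [0.5237 0.0307] [0.4634 0.2731]
stand 0.03 ctr [0.5429 0.1601] len [np.float64(0.2428021771275842), np.float64(0.10093519437408793), np.float64(0.2433634580454195), np.float64(0.0995979115770433)] yaw [np.float64(0.24910086974076706), np.float64(0.24360376582199672)] corners [0.5616 0.2901] [0.6215 0.0548] [0.5237 0.0297] [0.465  0.2659]
rack 0 ctr [ 0.4986 -0.1765] len [np.float64(0.2511990265464946), np.float64(0.09900957569966541), np.float64(0.25243023
[... 954 characters left out ...]
oat64(0.24483249057053993), np.float64(0.09438159199242037)] yaw [np.float64(-0.009221449928959569), np.float64(-0.016021904648562346)] corners [ 0.5481 -0.0508] [ 0.5459 -0.2945] [ 0.4498 -0.2928] [ 0.4538 -0.048 ]
top [([151, 104, 18, 16, 187], [159.5, 110.8]), ([233, 119, 19, 17, 218], [241.5, 127.2]), ([240, 190, 20, 29, 357], [248.2, 203.9]), ([268, 190, 20, 27, 319], [277.2, 203.3]), ([211, 197, 25, 28, 396], [222.0, 210.7]), ([181, 207, 27, 27, 428], [193.0, 220.5])]
scene [([346, 226, 28, 40, 572], [358.4, 245.2]), ([367, 249, 31, 39, 599], [381.9, 267.9]), ([393, 266, 33, 42, 665], [408.7, 286.0]), ([425, 283, 37, 44, 725], [443.0, 304.9]), ([305, 327, 22, 27, 356], [314.3, 339.1])]
```

Run:
```python
from h import *
T=cam("top");S=cam("scene")
def enh(i): 
    i=cv2.resize(i,None,fx=5.6,fy=5.6,interpolation=cv2.INTER_CUBIC)[:,:,::-1]
    g=cv2.cvtColor(i,cv2.COLOR_BGR2GRAY); return cv2.createCLAHE(4,(3,3)).apply(g)
a=enh(T["img"][195:270,325:465]); b=enh(S["img"][105:212,255:365])
cv2.imwrite("pics/e1.png",a); cv2.imwrite("pics/e2.png",b)
```

```text
(no output)
```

View pics/e1.png

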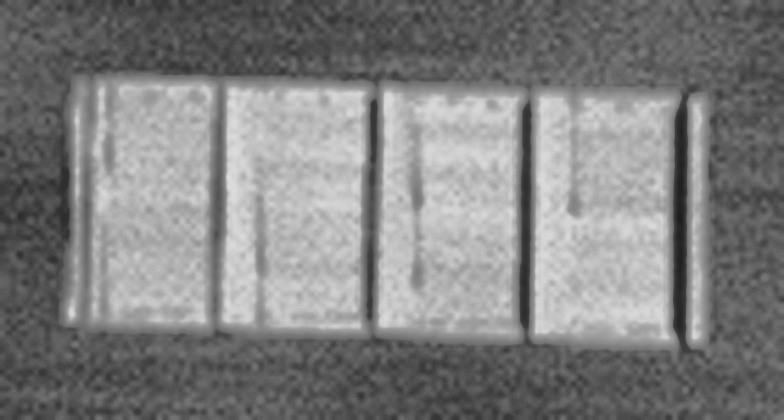

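View pics/e2.png

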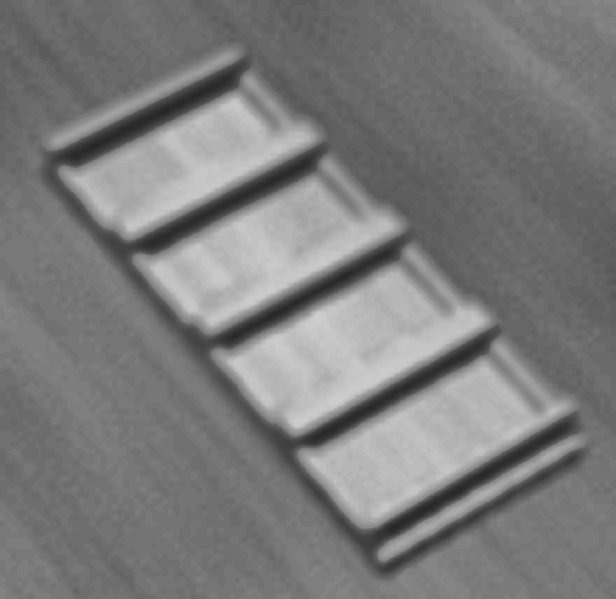

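Run:
```python
from h import *
np.set_printoptions(precision=4,suppress=True)
T=cam("top");S=cam("scene")
g=cv2.cvtColor(T["img"],cv2.COLOR_RGB2GRAY).astype(float)
yaw=-0.0126
# dark strip subpixel: average rows 215..250 along line parallel to strips
for v in (212,222,232,242,250):
    row=g[v-2:v+3].mean(0); out=[]
    for x0 in (364,391,419,446.5):
        w=np.arange(int(x0)-4,int(x0)+6); d=np.clip(np.median(row[w])-row[w],0,None); u=(w*d).sum()/d.sum()
        out.append(at(T,(u,v),.018)[:2])
    ref=[.068,.008,-.052,-.112]
    print(v,[o.round(4).tolist() for o in out],"yc~",[round(o[1]-r+ (o[0]-.499)*np.tan(yaw),4) for o,r in zip(out,ref)])
# row direction profile
for u in (350,378,405,433):
    col=g[195:270,u-4:u+5].mean(1); bg=np.r_[col[:8],col[-8:]].mean(); 
    th=(bg+np.median(col[25:50]))/2; ii=np.where(col>th)[0]; a,b=ii[0],ii[-1]
    f=lambda i,j:i+(th-col[i])/(col[j]-col[i])
    top=f(a-1,a)-0+195 if 1 else 0; top=195+a-1+(th-col[a-1])/(col[a]-col[a-1]); bot=195+b+(th-col[b])/(col[b+1]-col[b])
    P=at(T,(u,top),.016);P0=at(T,(u,top),0);Q=at(T,(u,bot),.016);Q0=at(T,(u,bot),0)
    print(u,top,bot,P[:2],P0[:2],Q[:2],Q0[:2],"mid",(P0[:2]+Q[:2])/2, P[0]-Q[0],P0[0]-Q0[0])
def pr(c,o,yaw,pts):
    R=np.array([[np.cos(yaw),-np.sin(yaw)],[np.sin(yaw),np.cos(yaw)]])
    return [tuple(proj(c,np.r_[R@np.array(p[:2])+o,p[2]])) for p in pts]
o=np.array([.4985,-.175])
for n,c in(("top",T),("scene",S)):
    im=cv2.resize(c["img"][:,:,::-1],None,fx=4,fy=4,interpolation=cv2.INTER_CUBIC)
    L=[]
    for y in(.09,.03,-.03,-.09):
        L.append([(sx*.043,y+sy*.022,.010) for sx,sy in((1,1),(1,-1),(-1,-1),(-1,1))])
    L.append([(sx*.048,sy*.125,0.) for sx,sy in((1,1),(1,-1),(-1,-1),(-1,1))])
    for pp in L:
        q=np.array([((p[0]+.5)*4,(p[1]+.5)*4) for p in pr(c,o,yaw,pp)]).astype(int); cv2.polylines(im,[q],True,(0,0,255),1)
    b=(330,195,460,270) if n=="top" else (255,105,370,212)
    cv2.imwrite(f"pics/ov_{n}.png",im[b[1]*4:b[3]*4,b[0]*4:b[2]*4])
```

```text
212 [[0.5423, -0.1072], [0.5432, -0.1679], [0.5441, -0.2278], [0.545, -0.291]] yc~ [np.float64(-0.1758), np.float64(-0.1765), np.float64(-0.1764), np.float64(-0.1795)]
222 [[0.5204, -0.1068], [0.5213, -0.1677], [0.5222, -0.2271], [0.5231, -0.2891]] yc~ [np.float64(-0.1751), np.float64(-0.176), np.float64(-0.1754), np.float64(-0.1774)]
232 [[0.4986, -0.1067], [0.4995, -0.1666], [0.5004, -0.2269], [0.5014, -0.2884]] yc~ [np.float64(-0.1747), np.float64(-0.1746), np.float64(-0.1749), np.float64(-0.1765)]
242 [[0.4769, -0.1056], [0.4778, -0.1661], [0.4787, -0.2264], [0.4797, -0.2884]] yc~ [np.float64(-0.1734), np.float64(-0.1739), np.float64(-0.1741), np.float64(-0.1761)]
250 [[0.4596, -0.1059], [0.4605, -0.166], [0.4614, -0.226], [0.4624, -0.2882]] yc~ [np.float64(-0.1734), np.float64(-0.1735), np.float64(-0.1735), np.float64(-0.1757)]
350 208.57915805785123 252.95352157360406 [ 0.5494 -0.0773] [ 0.5499 -0.0786] [ 0.4527 -0.0782] [ 0.4513 -0.0795] mid [ 0.5013 -0.0784] 0.09675782982536896 0.09858380696802926
378 209.45096153846154 253.90064102564102 [ 0.5484 -0.1389] [ 0.5489 -0.1413] [ 0.4515 -0.1392] [ 0.4502 -0.1417] mid [ 0.5002 -0.1403] 0.09686681274133496 0.09869484656833655
405 210.41970486111111 254.62543004587155 [ 0.5471 -0.1981] [ 0.5476 -0.2017] [ 0.4509 -0.198 ] [ 0.4495 -0.2016] mid [ 0.4992 -0.1999] 0.09628327132132425 0.09810029277551152
433 211.12435233160622 255.6755319148936 [ 0.5465 -0.2595] [ 0.5469 -0.2642] [ 0.4495 -0.259 ] [ 0.4481 -0.2637] mid [ 0.4982 -0.2616] 0.09698157317456874 0.09881177271703057
```

View pics/ov_top.png

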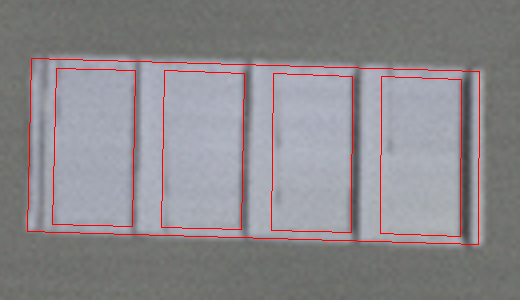

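View pics/ov_scene.png

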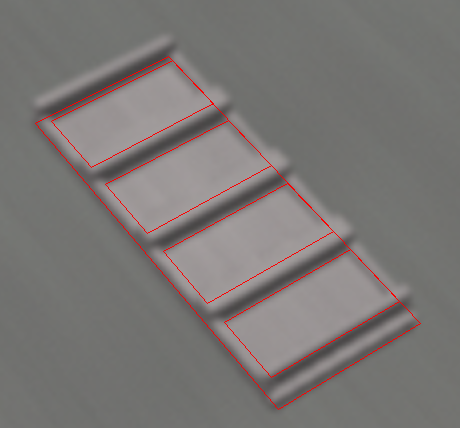

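Run:
```python
from h import *
np.set_printoptions(precision=4,suppress=True)
T=cam("top");S=cam("scene")
t={"B":[(182,234),(209,374)],"C":[(332,180),(364,322)],"A":[(483,148),(498,290)],"D":[(627,136),(660,275)]}
s={"B":[(465,427),(520,470)],"C":[(330,348),(388,392)],"A":[(222,262),(270,303)],"D":[(130,172),(178,210)]}
yaw0=.246
for i,k in enumerate("BCAD"):
    P=[at(T,crop((170,165),5.6,p),.014)[:2] for p in t[k]]
    Q=[at(S,crop((315,215),4.2,p),.014)[:2] for p in s[k]]
    d=P[0]-P[1]; yaw=np.arctan2(d[1],d[0]); e=Q[1]-Q[0]; yaws=np.arctan2(-e[0],e[1])
    for yw in (yaw,yaw0):
        ax=np.array([np.cos(yw),np.sin(yw)]); ay=np.array([-ax[1],ax[0]])
        ct=np.mean(P,0)+.014*ay; cs=np.mean(Q,0)-.028*ax
        blk=np.array([.5437,.1648])+[.09,.03,-.03,-.09][i]*np.array([-np.sin(yaw0),np.cos(yaw0)])
        print(k,"yaw",yw,yaws,"len",np.linalg.norm(d),np.linalg.norm(e),"ctop",ct,"cscene",cs,"blk",blk,"rel(scene,top)",[ (c-blk)@np.array([np.cos(yaw0),np.sin(yaw0)]) for c in(ct,cs)],[ (c-blk)@np.array([-np.sin(yaw0),np.cos(yaw0)]) for c in(ct,cs)])
```

```text
B yaw 0.22535620301561007 0.21261457873401302 len 0.05620778796922047 0.027057180633925423 ctop [0.519  0.2564] cscene [0.5154 0.2538] blk [0.5218 0.2521] rel(scene,top) [np.float64(-0.0015975696063350979), np.float64(-0.005732338493205561)] [np.float64(0.004886339652261871), np.float64(0.0032513837487637867)]
B yaw 0.246 0.21261457873401302 len 0.05620778796922047 0.027057180633925423 ctop [0.5188 0.2564] cscene [0.5156 0.2533] blk [0.5218 0.2521] rel(scene,top) [np.float64(-0.0018865622366067152), np.float64(-0.005738304610276251)] [np.float64(0.004889322710797223), np.float64(0.0026733984882206063)]
C yaw 0.25127769229141395 0.23364248345449387 len 0.05752588072418338 0.02987867381012965 ctop [0.5404 0.1969] cscene [0.5377 0.1952] blk [0.5364 0.1939] rel(scene,top) [np.float64(0.004629583577617338), np.float64(0.001622232837126275)] [np.float64(0.0019572992440611762), np.float64(0.000930448420518171)]
C yaw 0.246 0.23364248345449387 len 0.05752588072418338 0.02987867381012965 ctop [0.5405 0.1969] cscene [0.5377 0.1953] blk [0.5364 0.1939] rel(scene,top) [np.float64(0.0047034709266
[... 624 characters left out ...]
.00019988406511167508)] [np.float64(0.004498446352020564), np.float64(0.0006801966427931577)]
D yaw 0.25327793517728564 0.20748367555330297 len 0.05646907638799034 0.028343365426072027 ctop [0.56   0.0808] cscene [0.5563 0.0777] blk [0.5656 0.0775] rel(scene,top) [np.float64(-0.004632116636729155), np.float64(-0.008983974881347686)] [np.float64(0.004568920208523366), np.float64(0.0024522810081291425)]
D yaw 0.246 0.20748367555330297 len 0.05646907638799034 0.028343365426072027 ctop [0.5601 0.0808] cscene [0.5563 0.0779] blk [0.5656 0.0775] rel(scene,top) [np.float64(-0.004530226443745175), np.float64(-0.008984716434840702)] [np.float64(0.004569290985269859), np.float64(0.002656061394097225)]
```

```bash
cat > plan.py <<'E'
import numpy as np, sys
from scipy.spatial.transform import Rotation as Ro
from workcell import sensors
def go(x,y,z,phi=None):
    s=sensors.get_state(); R=Ro.from_rotvec(s["orientation"]).as_matrix(); p=s["tcp_pos"]
    d=R.T@(np.array([x,y,z])-p); ph=np.arctan2(R[1,1],R[0,1])
    print("t",round(s["time_s"],2),"tcp",p.round(4),"phi",round(ph,4),"tilt",R[:,2].round(4),"grip",round(float(s["gripper_width"]),3),"F",s["force"].round(1))
    print("shift units total",(d/.075).round(3),"mm",(d*1000).round(1),"rows@30mm",np.linalg.norm(d)/.03)
    if phi is not None:
        a=ph-phi; a=(a+np.pi/2)%np.pi-np.pi/2; print("turn z units total",round(a/np.pi,4),"rows>=",abs(a)/.12)
        R2=R@Ro.from_rotvec([0,0,a]).as_matrix(); print("shift units after turn",((R2.T@(np.array([x,y,z])-p))/.075).round(3))
go(*map(float,sys.argv[1:]))
E
python3 plan.py .558 .079 .20 .235
```

```text
t 0.1 tcp [0.1782 0.6246 0.2304] phi 1.2929 tilt [-3.0e-04 -1.6e-03 -1.0e+00] grip 1.0 F [-0.1 -0.5 -0. ]
shift units total [-6.866 -5.605  0.416] mm [-514.9 -420.4   31.2] rows@30mm 22.181914479915115
turn z units total 0.3367 rows>= 8.81547685693589
shift units after turn [-8.253  3.232  0.416]
```

Candidates in the top image:
- Brass registers in the stand, left to right: B (193,220), C (222,211), A (248,204), D (277,203).
- Look-alikes to leave alone: blue (337,152), green (304,296), orange (241,278).
- Brass end blocks of the float tube: (159,111) and (241,127).

The crop shows knob, two studs, spigot with lugs, and bar from left to right. So B goes to rack y=-90, C to -30, A to +30 and D to +90. I'll start with B.

```bash
python3 plan.py .517 .255 .19 .22
```

```text
t 0.1 tcp [0.1782 0.6246 0.2304] phi 1.2929 tilt [-3.0e-04 -1.6e-03 -1.0e+00] grip 1.0 F [-0.1 -0.5 -0. ]
shift units total [-5.696 -3.498  0.545] mm [-427.2 -262.4   40.9] rows@30mm 16.766811989604925
turn z units total 0.3415 rows>= 8.940476856935886
shift units after turn [-5.794  3.334  0.545]
```

Emit:
{"name": "step_arm", "arguments": {"steps": [[0,0,0,-0.17,-0.1,0.01,1],[0,0,0,-0.34,-0.21,0.03,1],[0,0,0,-0.34,-0.21,0.03,1],[0,0,0,-0.34,-0.21,0.03,1],[0,0,0,-0.34,-0.21,0.03,1],[0,0,0,-0.34,-0.21,0.03,1],[0,0,0,-0.34,-0.21,0.03,1],[0,0,0,-0.34,-0.21,0.03,1],[0,0,0,-0.34,-0.21,0.03,1],[0,0,0,-0.34,-0.21,0.03,1],[0,0,0,-0.34,-0.21,0.03,1],[0,0,0,-0.34,-0.21,0.03,1],[0,0,0,-0.34,-0.21,0.03,1],[0,0,0,-0.34,-0.21,0.03,1],[0,0,0,-0.34,-0.21,0.03,1],[0,0,0,-0.34,-0.21,0.03,1],[0,0,0,-0.34,-0.21,0.03,1],[0,0,0,-0.08,-0.04,0.05,1],[0,0,0,0,0,0,1]]}}

```text
time_s: 1.68
tcp_pos: [0.5181, 0.2515, 0.19]
orientation: [-0.445, -3.11, 0.003]
force: [-0.2, -0.4, 0.6]
gripper_width: 0.997
```

Emit:
{"name": "step_arm", "arguments": {"steps": [[0,0,0.034,0,0,0,1],[0,0,0.034,0,0,0,1],[0,0,0.034,0,0,0,1],[0,0,0.034,0,0,0,1],[0,0,0.034,0,0,0,1],[0,0,0.034,0,0,0,1],[0,0,0.034,0,0,0,1],[0,0,0.034,0,0,0,1],[0,0,0.034,0,0,0,1],[0,0,0.034,0,0,0,1],[0,0,0,0,0,0,1],[0,0,0,0,0,0,1]]}}

```text
time_s: 2.68
tcp_pos: [0.5156, 0.2566, 0.1907]
orientation: [-1.952, -2.461, 0.0]
force: [0.6, 0.9, 0.5]
gripper_width: 0.997
```

```bash
python3 plan.py .517 .255 .12 .22
```

```text
t 2.68 tcp [0.5156 0.2566 0.1907] phi 0.2296 tilt [-8.e-04  2.e-04 -1.e+00] grip 0.997 F [0.6 0.9 0.5]
shift units total [-0.025  0.015  0.942] mm [-1.9  1.1 70.7] rows@30mm 2.357082825197303
turn z units total 0.0031 rows>= 0.08018532717336177
shift units after turn [-0.025  0.015  0.942]
```

Emit:
{"name": "step_arm", "arguments": {"steps": [[0,0,0.003,-0.025,0.015,0.25,1],[0,0,0,0,0,0.35,1],[0,0,0,0,0,0.3,1],[0,0,0,0,0,0,1]]}}

```text
time_s: 3.02
tcp_pos: [0.5148, 0.2532, 0.1193]
orientation: [-1.963, -2.448, 0.011]
force: [-0.2, 0.7, -0.8]
gripper_width: 0.998
```

```bash
python3 plan.py .517 .255 .035 .22
python3 - <<'E'
from workcell import read_camera
import cv2
c=read_camera("scene")["img"][:,:,::-1]; t=read_camera("top")["img"][:,:,::-1]
cv2.imwrite("pics/b1.png",cv2.resize(c[190:360,330:500],None,fx=3.5,fy=3.5,interpolation=cv2.INTER_CUBIC))
cv2.imwrite("pics/b1t.png",cv2.resize(t[150:270,150:310],None,fx=4,fy=4,interpolation=cv2.INTER_CUBIC))
E
```

```text
t 3.02 tcp [0.5148 0.2532 0.1193] phi 0.2189 tilt [-0.0071 -0.0036 -1.    ] grip 0.998 F [-0.2  0.7 -0.8]
shift units total [0.02  0.043 1.123] mm [ 1.5  3.2 84.2] rows@30mm 2.8103726685046153
turn z units total -0.0004 rows>= 0.00955450147195891
shift units after turn [0.019 0.043 1.123]
```

View pics/b1.png

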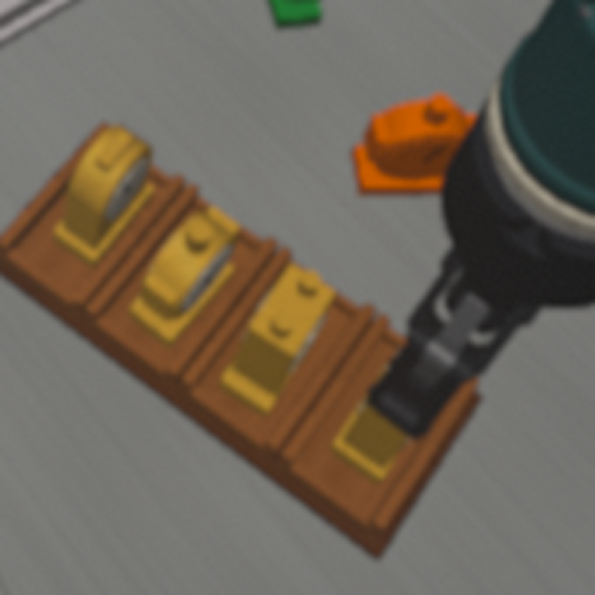

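View pics/b1t.png

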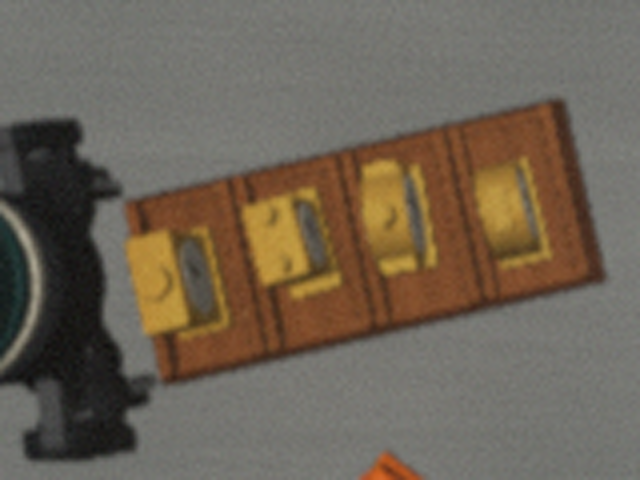

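```bash
python3 - <<'E'
from h import *
T=cam("top")
for z in(.119,.132,.145): print(z,(proj(T,(.5148,.2532,z))-[150,150])*4+2, at(T,(182,222),z))
E
python3 plan.py .517 .255 .035 .22
```

```text
0.119 [133.38047288 291.96318869] [0.51572027 0.25487079 0.119     ]
0.132 [123.71112732 292.16999109] [0.5158698  0.25025336 0.132     ]
0.145 [113.69242245 292.38426539] [0.51601932 0.24563592 0.145     ]
t 3.12 tcp [0.5176 0.2541 0.1231] phi 0.2173 tilt [-1.4e-03 -6.0e-04 -1.0e+00] grip 1.005 F [1.8 1.3 0.6]
shift units total [ 0.014 -0.004  1.175] mm [ 1.1 -0.3 88.1] rows@30mm 2.936644843165243
turn z units total -0.0008 rows>= 0.02212441938254095
shift units after turn [ 0.014 -0.004  1.175]
```

Emit:
{"name": "step_arm", "arguments": {"steps": [[0,0,0,0.014,0,0.07,1],[0,0,0,0,0,0.16,1],[0,0,0,0,0,0.25,1],[0,0,0,0,0,0.25,1],[0,0,0,0,0,0.2,1],[0,0,0,0,0,0.12,1],[0,0,0,0,0,0.07,1],[0,0,0,0,0,0.04,1],[0,0,0,0,0,0.01,1],[0,0,0,0,0,0,1],[0,0,0,0,0,0,1]]}}

```text
time_s: 4.03
tcp_pos: [0.5185, 0.2553, 0.0363]
orientation: [1.969, 2.447, 0.002]
force: [-0.1, -0.5, 0.0]
gripper_width: 1.0
```

```bash
python3 plan.py .517 .255 .035 .22
python3 - <<'E'
from workcell import read_camera
import cv2
c=read_camera("scene")["img"][:,:,::-1]; t=read_camera("top")["img"][:,:,::-1]
cv2.imwrite("pics/b2.png",cv2.resize(c[220:360,380:500],None,fx=4,fy=4,interpolation=cv2.INTER_CUBIC))
cv2.imwrite("pics/b2t.png",cv2.resize(t[170:260,160:280],None,fx=5,fy=5,interpolation=cv2.INTER_CUBIC))
E
```

```text
t 4.03 tcp [0.5185 0.2553 0.0363] phi 0.2154 tilt [ 1.3e-03  8.0e-04 -1.0e+00] grip 1.0 F [-0.1 -0.5  0. ]
shift units total [-0.    -0.021  0.018] mm [-0.  -1.6  1.3] rows@30mm 0.06798349303740396
turn z units total -0.0015 rows>= 0.03829595484037829
shift units after turn [ 0.    -0.021  0.018]
```

View pics/b2.png

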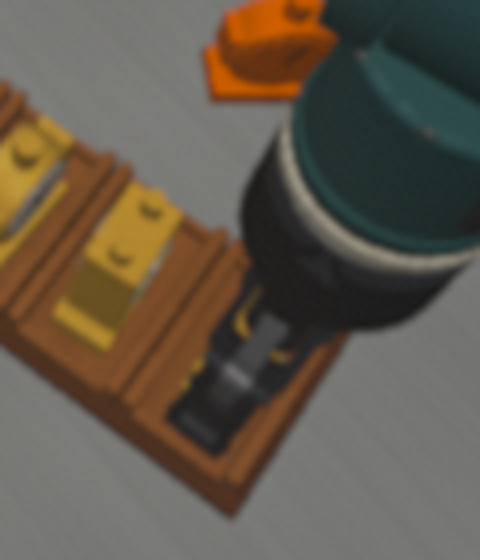

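View pics/b2t.png

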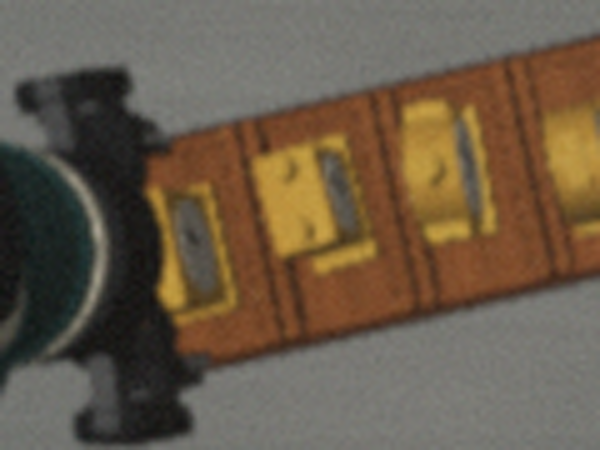

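Emit:
{"name": "step_arm", "arguments": {"steps": [[0,0,0,0,-0.01,0.01,0.6],[0,0,0,0,0,0,0.45],[0,0,0,0,0,0,0.35],[0,0,0,0,0,0,0.3],[0,0,0,0,0,0,0.25],[0,0,0,0,0,0,0.2],[0,0,0,0,0,0,0.1],[0,0,0,0,0,0,0],[0,0,0,0,0,0,-0.5],[0,0,0,0,0,0,-1],[0,0,0,0,0,0,-1],[0,0,0,0,0,0,-1]]}}

```text
time_s: 5.13
tcp_pos: [0.5181, 0.2551, 0.0354]
orientation: [1.969, 2.447, 0.003]
force: [1.6, 1.0, 4.9]
gripper_width: 0.584
```

```bash
python3 plan.py .517 .255 .035 .22
python3 - <<'E'
from workcell import read_camera
import cv2
t=read_camera("top")["img"][:,:,::-1]
cv2.imwrite("pics/b3t.png",cv2.resize(t[170:260,160:280],None,fx=5,fy=5,interpolation=cv2.INTER_CUBIC))
E
```

```text
t 5.13 tcp [0.5181 0.2551 0.0354] phi 0.2152 tilt [ 1.7e-03  8.0e-04 -1.0e+00] grip 0.584 F [1.6 1.  4.9]
shift units total [ 0.002 -0.015  0.005] mm [ 0.1 -1.1  0.4] rows@30mm 0.03941104468058923
turn z units total -0.0015 rows>= 0.03964597628959103
shift units after turn [ 0.002 -0.015  0.005]
```

View pics/b3t.png

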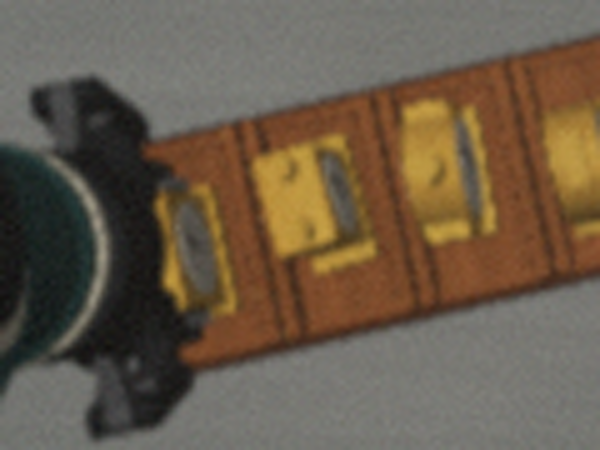

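Emit:
{"name": "step_arm", "arguments": {"steps": [[0,0,0,0,0,-0.03,-1],[0,0,0,0,0,-0.07,-1],[0,0,0,0,0,-0.15,-1],[0,0,0,0,0,-0.25,-1],[0,0,0,0,0,-0.3,-1],[0,0,0,0,0,-0.3,-1],[0,0,0,0,0,-0.25,-1],[0,0,0,0,0,-0.15,-1],[0,0,0,0,0,-0.07,-1],[0,0,0,0,0,-0.03,-1],[0,0,0.01,0,0,0,-1],[0,0,0.02,0,0,0,-1],[0,0,0.0235,0,0,0,-1],[0,0,0.015,0,0,0,-1],[0,0,0.005,0,0,0,-1],[0,0,0,0,0,0,-1]]}}

```text
time_s: 6.52
tcp_pos: [0.5164, 0.2546, 0.1537]
orientation: [-2.238, -2.205, 0.004]
force: [0.7, -0.1, -3.5]
gripper_width: 0.581
```

```bash
python3 plan.py .498 -.265 .155 -.016
```

```text
t 6.52 tcp [0.5164 0.2546 0.1537] phi -0.015 tilt [-0.0018 -0.0014 -1.    ] grip 0.581 F [ 0.7 -0.1 -3.5]
shift units total [-6.931 -0.142 -0.008] mm [-519.8  -10.7   -0.6] rows@30mm 17.33039949999017
turn z units total 0.0003 rows>= 0.008430198033102892
shift units after turn [-6.931 -0.135 -0.008]
```

Emit:
{"name": "step_arm", "arguments": {"steps": [[0,0,0,-0.1,0,0,-1],[0,0,0,-0.2,0,0,-1],[0,0,0,-0.3,0,0,-1],[0,0,0,-0.42,-0.01,0,-1],[0,0,0,-0.42,-0.01,0,-1],[0,0,0,-0.42,-0.01,0,-1],[0,0,0,-0.42,-0.01,0,-1],[0,0,0,-0.42,-0.01,0,-1],[0,0,0,-0.42,-0.01,0,-1],[0,0,0,-0.42,-0.01,0,-1],[0,0,0,-0.42,-0.01,0,-1],[0,0,0,-0.42,-0.01,0,-1],[0,0,0,-0.42,-0.01,0,-1],[0,0,0,-0.42,-0.01,0,-1],[0,0,0,-0.42,-0.01,0,-1],[0,0,0,-0.42,-0.01,0,-1],[0,0,0,-0.42,-0.01,0,-1],[0,0,0,-0.25,0,0,-1],[0,0,0,-0.13,0,0,-1],[0,0,0,-0.07,0,0,-1]]}}

```text
time_s: 8.18
tcp_pos: [0.4972, -0.2671, 0.1548]
orientation: [-2.242, -2.2, 0.001]
force: [-0.7, -0.6, -4.1]
gripper_width: 0.582
```

Emit:
{"name": "step_arm", "arguments": {"steps": [[0,0,0,0,0,0,-1],[0,0,0,0,0,0.2,-1],[0,0,0,0,0,0.25,-1],[0,0,0,0,0,0.25,-1],[0,0,0,0,0,0.2,-1],[0,0,0,0,0,0.1,-1],[0,0,0,0,0,0.05,-1],[0,0,0,0,0,0,-1],[0,0,0,0,0,0,-1]]}}

```text
time_s: 8.93
tcp_pos: [0.4992, -0.2644, 0.0766]
orientation: [2.237, 2.205, 0.001]
force: [0.5, 0.2, -2.5]
gripper_width: 0.579
```

```bash
python3 plan.py .498 -.265 .0315 -.016;  python3 - <<'E'
from workcell import read_camera
import cv2
c=read_camera("scene")["img"][:,:,::-1]; t=read_camera("top")["img"][:,:,::-1]
cv2.imwrite("pics/p1.png",cv2.resize(c[80:220,240:380],None,fx=4,fy=4,interpolation=cv2.INTER_CUBIC))
cv2.imwrite("pics/p1t.png",cv2.resize(t[190:280,330:490],None,fx=5,fy=5,interpolation=cv2.INTER_CUBIC))
E
```

```text
t 8.93 tcp [ 0.4992 -0.2644  0.0766] phi -0.0147 tilt [ 9.e-04 -1.e-04 -1.e+00] grip 0.579 F [ 0.5  0.2 -2.5]
shift units total [-0.009 -0.017  0.602] mm [-0.7 -1.3 45.1] rows@30mm 1.5052338764689355
turn z units total 0.0004 rows>= 0.010675182953306939
shift units after turn [-0.009 -0.017  0.602]
```

View pics/p1.png

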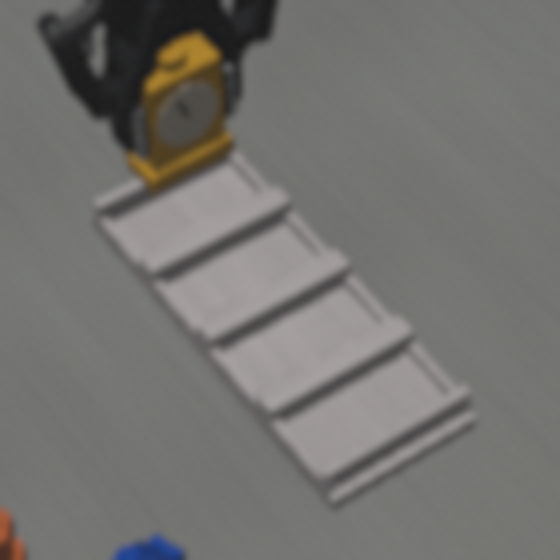

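View pics/p1t.png

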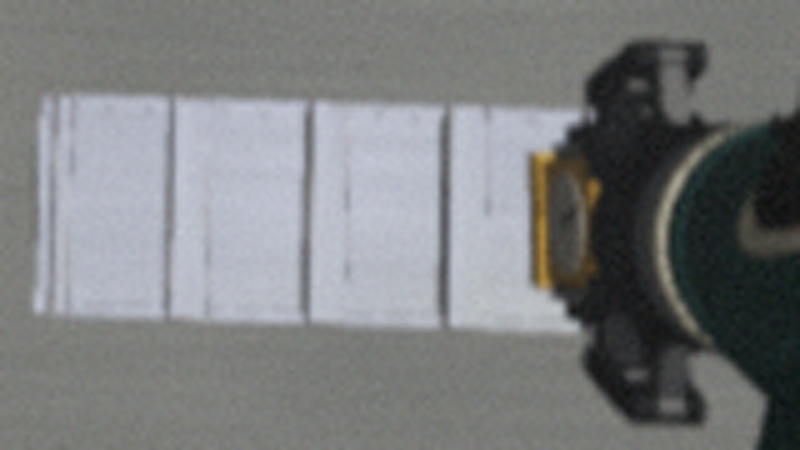

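Run:
```python
from h import *
T=cam("top")
print(at(T,crop((330,190),5,(530,152)),.055),at(T,crop((330,190),5,(533,287)),.055))
```

```text
[ 0.52699736 -0.25336124  0.055     ] [ 0.47094845 -0.25424907  0.055     ]
```

Emit:
{"name": "step_arm", "arguments": {"steps": [[0,0,0,0.03,-0.01,0.1,-1],[0,0,0,0,0,0.17,-1],[0,0,0,0,0,0.13,-1],[0,0,0,0,0,0.08,-1],[0,0,0,0,0,0.05,-1],[0,0,0,0,0,0.02,-1],[0,0,0,0,0,0.01,-1],[0,0,0,0,0,0,-1],[0,0,0,0,0,0,-1]]}}

```text
time_s: 9.78
tcp_pos: [0.4982, -0.2626, 0.0343]
orientation: [2.238, 2.203, 0.0]
force: [0.5, -0.3, -3.6]
gripper_width: 0.584
```

Emit:
{"name": "step_arm", "arguments": {"steps": [[0,0,0,0,0,0.01,-1],[0,0,0,0,0,0.01,-1],[0,0,0,0,0,0.01,-1],[0,0,0,0,0,0,-1]]}}

```text
time_s: 10.12
tcp_pos: [0.4979, -0.2623, 0.0318]
orientation: [-2.239, -2.204, -0.0]
force: [0.6, -1.1, -4.1]
gripper_width: 0.585
```

Emit:
{"name": "step_arm", "arguments": {"steps": [[0,0,0,0,0,0.007,-1],[0,0,0,0,0,0.007,-1],[0,0,0,0,0,0,-1]]}}

```text
time_s: 10.37
tcp_pos: [0.498, -0.2624, 0.0314]
orientation: [-2.239, -2.204, -0.001]
force: [-2.5, 0.9, 4.2]
gripper_width: 0.581
```

Emit:
{"name": "step_arm", "arguments": {"steps": [[0,0,0,0,0,0,0.2],[0,0,0,0,0,0,0.25],[0,0,0,0,0,0,0.4],[0,0,0,0,0,0,0.7],[0,0,0,0,0,0,1],[0,0,0,0,0,0,1],[0,0,0,0,0,0,1]]}}

```text
time_s: 10.95
tcp_pos: [0.498, -0.2624, 0.0307]
orientation: [2.239, 2.204, 0.0]
force: [0.3, 0.1, -0.1]
gripper_width: 0.998
```

Emit:
{"name": "step_arm", "arguments": {"steps": [[0,0,0,0,0,-0.05,1],[0,0,0,0,0,-0.12,1],[0,0,0,0,0,-0.25,1],[0,0,0,0,0,-0.35,1],[0,0,0,0,0,-0.35,1],[0,0,0,0,0,-0.3,1],[0,0,0,0,0,-0.15,1],[0,0,0,0,0,-0.05,1],[0,0,0,0,0,0,1]]}}

```text
time_s: 11.7
tcp_pos: [0.4984, -0.2623, 0.153]
orientation: [2.237, 2.203, 0.002]
force: [0.1, -0.1, -0.2]
gripper_width: 1.002
```

```bash
python3 plan.py .539 .196 .155 .245;  python3 - <<'E'
from workcell import read_camera
import cv2
c=read_camera("scene")["img"][:,:,::-1]; t=read_camera("top")["img"][:,:,::-1]
cv2.imwrite("pics/p2.png",cv2.resize(c[80:220,240:380],None,fx=3,fy=3,interpolation=cv2.INTER_CUBIC))
cv2.imwrite("pics/p2t.png",cv2.resize(t[190:280,330:490],None,fx=5,fy=5,interpolation=cv2.INTER_CUBIC))
E
```

```text
t 11.7 tcp [ 0.4984 -0.2623  0.153 ] phi -0.0153 tilt [ 1.8e-03 -2.0e-04 -1.0e+00] grip 1.002 F [ 0.1 -0.1 -0.2]
shift units total [ 6.119  0.448 -0.026] mm [458.9  33.6  -2. ] rows@30mm 15.337698022755047
turn z units total -0.0829 rows>= 2.1691083773889326
shift units after turn [ 5.797  2.008 -0.026]
```

View pics/p2.png

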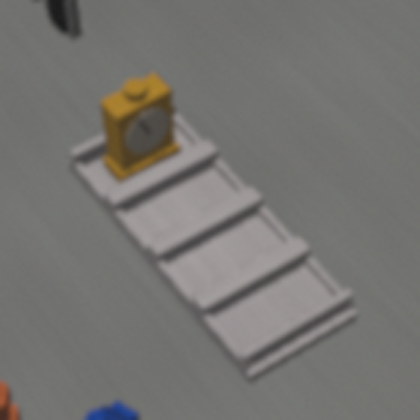

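View pics/p2t.png

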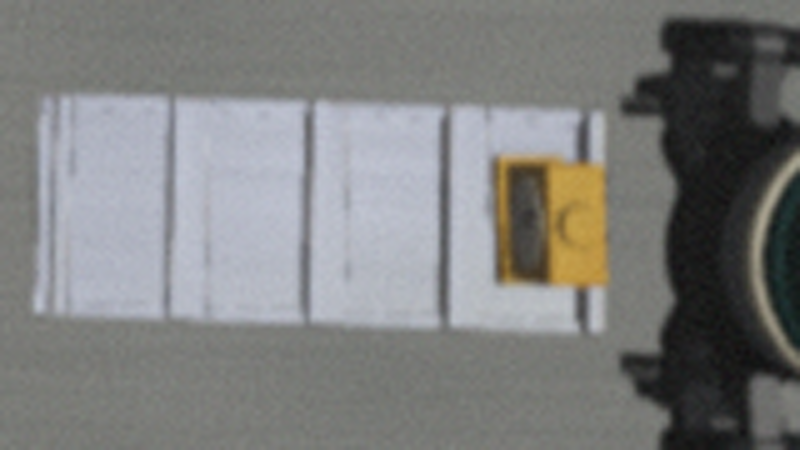

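Run:
```python
from h import *
T=cam("top");S=cam("scene")
print(at(T,crop((330,190),5,(497,157)),.010),at(T,crop((330,190),5,(498,283)),.010))
# scene: foot +y side bottom edge, crop x3 origin 240,80: left-bottom corner (119,178), right (181,150)
print(at(S,crop((240,80),3,(121,179)),.010),at(S,crop((240,80),3,(181,151)),.010))
```

```text
[ 0.52473116 -0.25235638  0.01      ] [ 0.46949533 -0.25250656  0.01      ]
[ 0.5236544  -0.25808487  0.01      ] [ 0.46885098 -0.25479757  0.01      ]
```

Emit:
{"name": "step_arm", "arguments": {"steps": [[0,0,-0.012,0,0,0,1],[0,0,-0.025,0,0,0,1],[0,0,-0.025,0,0,0,1],[0,0,-0.015,0,0,0,1],[0,0,-0.006,0,0,0,1],[0,0,0,0,0,0,1]]}}

```text
time_s: 12.3
tcp_pos: [0.4972, -0.2622, 0.151]
orientation: [-1.932, -2.474, 0.001]
force: [-0.1, 0.4, -0.4]
gripper_width: 0.999
```

```bash
python3 plan.py .538 .194 .15 .245
```

```text
t 12.3 tcp [ 0.4972 -0.2622  0.151 ] phi 0.2448 tilt [-2.2e-03  8.0e-04 -1.0e+00] grip 0.999 F [-0.1  0.4 -0.4]
shift units total [5.769 2.002 0.017] mm [432.7 150.1   1.3] rows@30mm 15.26616354072194
turn z units total -0.0001 rows>= 0.0016240207943885032
shift units after turn [5.769 2.003 0.017]
```

Emit:
{"name": "step_arm", "arguments": {"steps": [[0,0,0,0.1,0.03,0,1],[0,0,0,0.2,0.07,0,1],[0,0,0,0.3,0.1,0,1],[0,0,0,0.4,0.14,0,1],[0,0,0,0.4,0.14,0,1],[0,0,0,0.4,0.14,0,1],[0,0,0,0.4,0.14,0,1],[0,0,0,0.4,0.14,0,1],[0,0,0,0.4,0.14,0,1],[0,0,0,0.4,0.14,0,1],[0,0,0,0.4,0.14,0,1],[0,0,0,0.4,0.14,0,1],[0,0,0,0.4,0.14,0,1],[0,0,0,0.4,0.14,0,1],[0,0,0,0.4,0.14,0,1],[0,0,0,0.2,0.06,0,1],[0,0,0,0.11,0.04,0,1],[0,0,0,0.06,0.02,0,1],[0,0,0,0,0,0,1],[0,0,0,0,0,0,1]]}}

```text
time_s: 13.97
tcp_pos: [0.5383, 0.1924, 0.1521]
orientation: [1.935, 2.474, -0.001]
force: [0.4, -1.0, -0.4]
gripper_width: 1.004
```

Emit:
{"name": "step_arm", "arguments": {"steps": [[0,0,0,0,0,0.1,1],[0,0,0,0,0,0.15,1],[0,0,0,0,0,0.1,1],[0,0,0,0,0,0.05,1],[0,0,0,0,0,0,1],[0,0,0,0,0,0,1]]}}

```text
time_s: 14.47
tcp_pos: [0.5383, 0.1934, 0.1217]
orientation: [-1.933, -2.476, 0.001]
force: [0.0, 0.3, 0.2]
gripper_width: 0.996
```

```bash
python3 plan.py .538 .194 .035 .245
python3 - <<'E'
from workcell import read_camera
import cv2
c=read_camera("scene")["img"][:,:,::-1]; t=read_camera("top")["img"][:,:,::-1]
cv2.imwrite("pics/c1.png",cv2.resize(c[190:360,330:500],None,fx=3.5,fy=3.5,interpolation=cv2.INTER_CUBIC))
cv2.imwrite("pics/c1t.png",cv2.resize(t[150:270,150:310],None,fx=5,fy=5,interpolation=cv2.INTER_CUBIC))
E
```

```text
t 14.47 tcp [0.5383 0.1934 0.1217] phi 0.2448 tilt [-8.e-04 -5.e-04 -1.e+00] grip 0.996 F [0.  0.3 0.2]
shift units total [ 0.008 -0.     1.156] mm [ 0.6 -0.  86.7] rows@30mm 2.8909215142864246
turn z units total -0.0001 rows>= 0.0019352411728253602
shift units after turn [ 0.008 -0.     1.156]
```

View pics/c1.png

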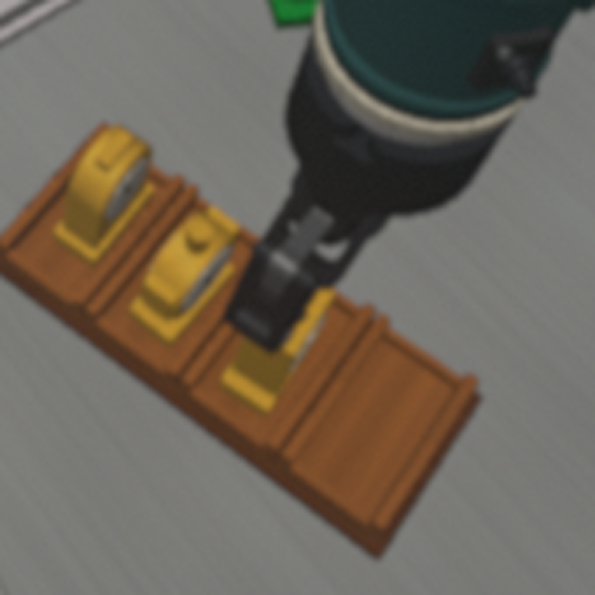

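View pics/c1t.png

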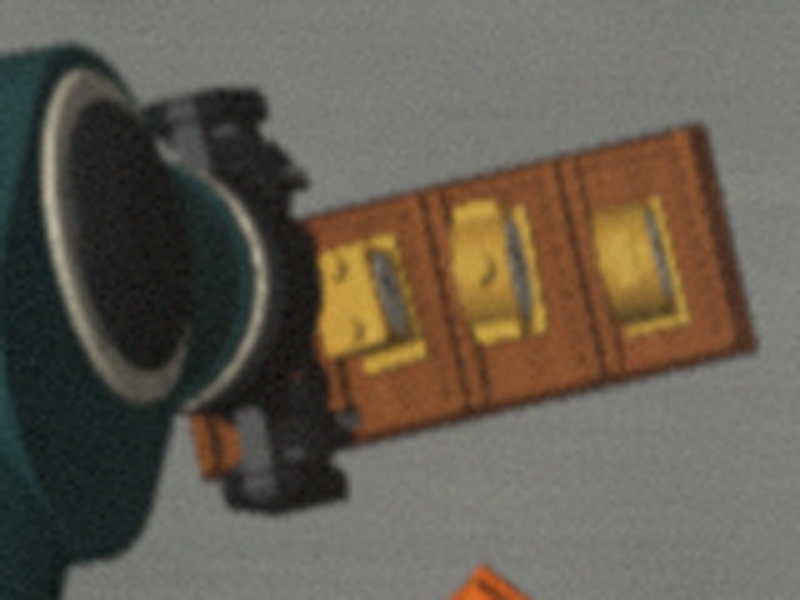

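Emit:
{"name": "step_arm", "arguments": {"steps": [[0,0,0,0.008,0,0.07,1],[0,0,0,0,0,0.16,1],[0,0,0,0,0,0.24,1],[0,0,0,0,0,0.24,1],[0,0,0,0,0,0.2,1],[0,0,0,0,0,0.12,1],[0,0,0,0,0,0.07,1],[0,0,0,0,0,0.04,1],[0,0,0,0,0,0.01,1],[0,0,0,0,0,0,1],[0,0,0,0,0,0,1]]}}

```text
time_s: 15.48
tcp_pos: [0.5388, 0.1946, 0.0367]
orientation: [1.933, 2.476, 0.002]
force: [-1.0, -0.3, 0.2]
gripper_width: 0.998
```

```bash
python3 plan.py .538 .194 .035 .245
python3 - <<'E'
from workcell import read_camera
import cv2
c=read_camera("scene")["img"][:,:,::-1]; t=read_camera("top")["img"][:,:,::-1]
cv2.imwrite("pics/c2.png",cv2.resize(c[220:360,330:470],None,fx=4,fy=4,interpolation=cv2.INTER_CUBIC))
cv2.imwrite("pics/c2t.png",cv2.resize(t[170:260,170:290],None,fx=5,fy=5,interpolation=cv2.INTER_CUBIC))
E
```

```text
t 15.48 tcp [0.5388 0.1946 0.0367] phi 0.2452 tilt [ 1.2e-03  6.0e-04 -1.0e+00] grip 0.998 F [-1.  -0.3  0.2]
shift units total [-0.006 -0.012  0.023] mm [-0.4 -0.9  1.7] rows@30mm 0.06554979338215279
turn z units total 0.0001 rows>= 0.0015780014039531074
shift units after turn [-0.006 -0.012  0.023]
```

View pics/c2.png

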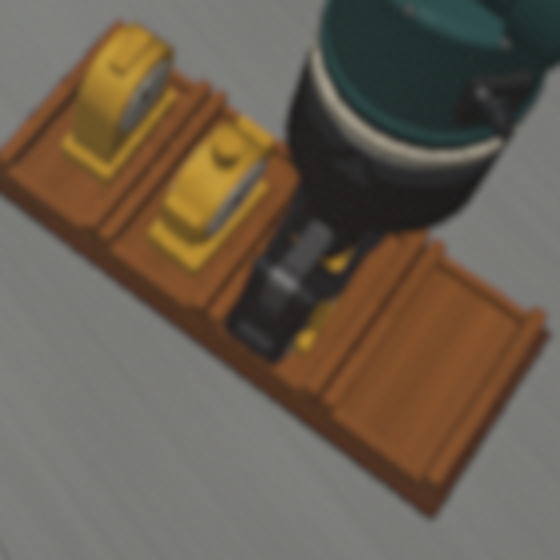

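View pics/c2t.png

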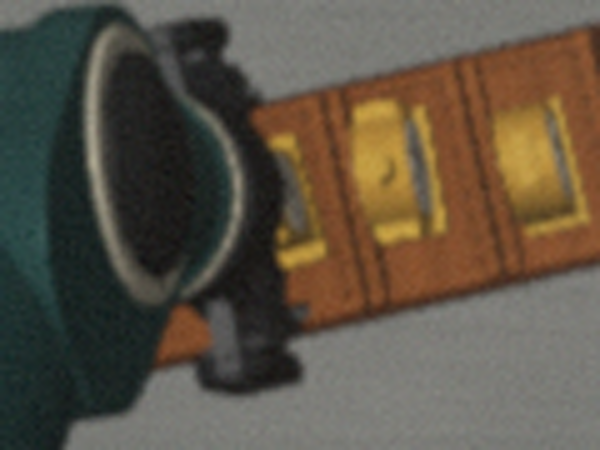

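Run:
```python
from h import *
S=cam("scene")
a=.245; ax=np.array([np.cos(a),np.sin(a),0]); ay=np.array([-ax[1],ax[0],0]); c=np.array([.5388,.1946,0])
f=lambda X:(((proj(S,X)-[330,220])+.5)*4).round(0)
for y in(-.011,.011): 
  for x in (.0425,.057):
    print("tip",x,y,f(c+ax*x+ay*y+[0,0,.0497]))
for y in(-.014,.014): print("foot corner if centred",y,f(c+ax*.028+ay*y+[0,0,.014]))
print("foot corners seen orig",[(np.array(crop((315,215),4.2,p))-[330,220]+.5)*4 for p in((330,348),(388,392))])
```

```text
tip 0.0425 -0.011 [252. 314.]
tip 0.057 -0.011 [233. 339.]
tip 0.0425 0.011 [295. 346.]
tip 0.057 0.011 [276. 372.]
foot corner if centred -0.014 [253. 314.]
foot corner if centred 0.014 [305. 352.]
foot corners seen orig [array([254.76190476, 311.9047619 ]), array([310.        , 353.80952381])]
```

Emit:
{"name": "step_arm", "arguments": {"steps": [[0,0,0,0,-0.01,0.02,0.5],[0,0,0,0,0,0,0.3],[0,0,0,0,0,0,0.2],[0,0,0,0,0,0,0.1],[0,0,0,0,0,0,0.05],[0,0,0,0,0,0,0],[0,0,0,0,0,0,-0.1],[0,0,0,0,0,0,-0.3],[0,0,0,0,0,0,-1],[0,0,0,0,0,0,-1],[0,0,0,0,0,0,-1],[0,0,0,0,0,0,-1]]}}

```text
time_s: 16.58
tcp_pos: [0.5384, 0.1943, 0.0351]
orientation: [1.933, 2.476, 0.002]
force: [1.9, -0.2, 5.1]
gripper_width: 0.488
```

```bash
python3 plan.py .538 .194 .155 -.016
```

```text
t 16.58 tcp [0.5384 0.1943 0.0351] phi 0.2451 tilt [ 1.7e-03  5.0e-04 -1.0e+00] grip 0.488 F [ 1.9 -0.2  5.1]
shift units total [-0.003 -0.003 -1.599] mm [  -0.2   -0.2 -119.9] rows@30mm 3.9973118713058566
turn z units total 0.0831 rows>= 2.176153385205974
shift units after turn [-0.004 -0.002 -1.599]
```

Emit:
{"name": "step_arm", "arguments": {"steps": [[0,0,0,0,0,-0.03,-1],[0,0,0,0,0,-0.07,-1],[0,0,0,0,0,-0.15,-1],[0,0,0,0,0,-0.25,-1],[0,0,0,0,0,-0.3,-1],[0,0,0,0,0,-0.3,-1],[0,0,0,0,0,-0.25,-1],[0,0,0,0,0,-0.15,-1],[0,0,0,0,0,-0.07,-1],[0,0,0,0,0,-0.03,-1],[0,0,0.01,0,0,0,-1],[0,0,0.025,0,0,0,-1],[0,0,0.027,0,0,0,-1],[0,0,0.015,0,0,0,-1],[0,0,0.006,0,0,0,-1],[0,0,0,0,0,0,-1]]}}

```text
time_s: 17.92
tcp_pos: [0.5367, 0.194, 0.1534]
orientation: [-2.238, -2.204, 0.004]
force: [-0.4, 0.0, -2.9]
gripper_width: 0.483
```

```bash
python3 plan.py .499 -.204 .155 -.016
```

```text
t 17.92 tcp [0.5367 0.194  0.1534] phi -0.0151 tilt [-0.002  -0.0012 -1.    ] grip 0.483 F [-0.4  0.  -2.9]
shift units total [-5.314 -0.423 -0.014] mm [-398.6  -31.7   -1.1] rows@30mm 13.32701458702309
turn z units total 0.0003 rows>= 0.007284624281378438
shift units after turn [-5.314 -0.418 -0.014]
```

Emit:
{"name": "step_arm", "arguments": {"steps": [[0,0,0,-0.1,0,0,-1],[0,0,0,-0.2,-0.03,0,-1],[0,0,0,-0.3,-0.03,0,-1],[0,0,0,-0.4,-0.03,0,-1],[0,0,0,-0.4,-0.03,0,-1],[0,0,0,-0.4,-0.03,0,-1],[0,0,0,-0.4,-0.03,0,-1],[0,0,0,-0.4,-0.03,0,-1],[0,0,0,-0.4,-0.03,0,-1],[0,0,0,-0.4,-0.03,0,-1],[0,0,0,-0.4,-0.03,0,-1],[0,0,0,-0.4,-0.03,0,-1],[0,0,0,-0.4,-0.03,0,-1],[0,0,0,-0.35,-0.03,0,-1],[0,0,0,-0.2,-0.03,0,-1],[0,0,0,-0.11,0,0,-1],[0,0,0,-0.05,0,0,-1],[0,0,0,0,0,0,-1],[0,0,0,0,0,0,-1]]}}

```text
time_s: 19.5
tcp_pos: [0.4998, -0.2025, 0.1543]
orientation: [-2.237, -2.205, -0.001]
force: [-0.0, 0.1, -3.1]
gripper_width: 0.482
```

Emit:
{"name": "step_arm", "arguments": {"steps": [[0,0,0,0,0,0.1,-1],[0,0,0,0,0,0.2,-1],[0,0,0,0,0,0.25,-1],[0,0,0,0,0,0.25,-1],[0,0,0,0,0,0.15,-1],[0,0,0,0,0,0.1,-1],[0,0,0,0,0,0,-1],[0,0,0,0,0,0,-1]]}}

```text
time_s: 20.17
tcp_pos: [0.5, -0.2033, 0.0757]
orientation: [-2.238, -2.205, 0.0]
force: [0.8, -0.8, -3.2]
gripper_width: 0.483
```

```bash
python3 plan.py .499 -.205 .0311 -.016;  python3 - <<'E'
from workcell import read_camera
import cv2
c=read_camera("scene")["img"][:,:,::-1]; t=read_camera("top")["img"][:,:,::-1]
cv2.imwrite("pics/p3.png",cv2.resize(c[80:220,240:380],None,fx=4,fy=4,interpolation=cv2.INTER_CUBIC))
cv2.imwrite("pics/p3t.png",cv2.resize(t[190:280,330:490],None,fx=5,fy=5,interpolation=cv2.INTER_CUBIC))
E
```

```text
t 20.17 tcp [ 0.5    -0.2033  0.0757] phi -0.0151 tilt [-2.e-04 -0.e+00 -1.e+00] grip 0.483 F [ 0.8 -0.8 -3.2]
shift units total [-0.023 -0.013  0.595] mm [-1.7 -1.  44.6] rows@30mm 1.488917843617808
turn z units total 0.0003 rows>= 0.007867604219515453
shift units after turn [-0.023 -0.013  0.595]
```

View pics/p3.png

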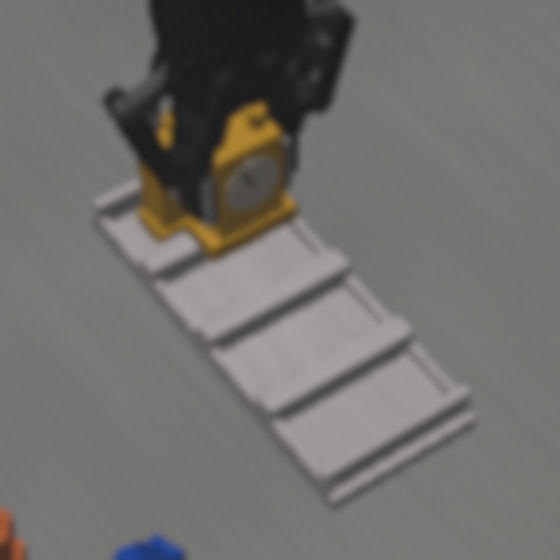

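View pics/p3t.png

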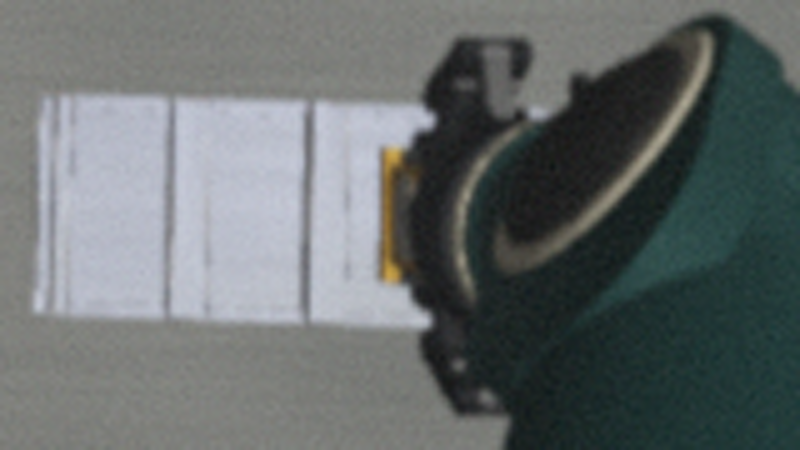

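Run:
```python
from h import *
T=cam("top")
print(at(T,crop((330,190),5,(382,149)),.0547),at(T,crop((330,190),5,(380,281)),.0547))
```

```text
[ 0.52733909 -0.19159652  0.0547    ] [ 0.47245268 -0.19070283  0.0547    ]
```

Emit:
{"name": "step_arm", "arguments": {"steps": [[0,0,0,0,-0.01,0.1,-1],[0,0,0,0,0,0.17,-1],[0,0,0,0,0,0.13,-1],[0,0,0,0,0,0.08,-1],[0,0,0,0,0,0.05,-1],[0,0,0,0,0,0.02,-1],[0,0,0,0,0,0.01,-1],[0,0,0,0,0,0.01,-1],[0,0,0,0,0,0,-1],[0,0,0,0,0,0,-1]]}}

```text
time_s: 21.1
tcp_pos: [0.4994, -0.2035, 0.0333]
orientation: [2.238, 2.204, 0.001]
force: [-0.7, -0.5, -2.6]
gripper_width: 0.483
```

Emit:
{"name": "step_arm", "arguments": {"steps": [[0,0,0,0,0,0.008,-1],[0,0,0,0,0,0.008,-1],[0,0,0,0,0,0,-1]]}}

```text
time_s: 21.35
tcp_pos: [0.4992, -0.2034, 0.0318]
orientation: [2.238, 2.204, 0.0]
force: [0.1, -0.5, -2.0]
gripper_width: 0.484
```

Emit:
{"name": "step_arm", "arguments": {"steps": [[0,0,0,0,0,0.008,-1],[0,0,0,0,0,0.006,-1],[0,0,0,0,0,0,-1]]}}

```text
time_s: 21.6
tcp_pos: [0.4992, -0.2035, 0.0311]
orientation: [-2.239, -2.204, -0.001]
force: [-1.3, 0.1, 1.5]
gripper_width: 0.485
```

Emit:
{"name": "step_arm", "arguments": {"steps": [[0,0,0,0,0,0.003,0],[0,0,0,0,0,0,0.05],[0,0,0,0,0,0,0.2],[0,0,0,0,0,0,0.5],[0,0,0,0,0,0,1],[0,0,0,0,0,0,1],[0,0,0,0,0,0,1],[0,0,0,0,0,0,1]]}}

```text
time_s: 22.27
tcp_pos: [0.4992, -0.2035, 0.0305]
orientation: [2.238, 2.204, 0.0]
force: [-0.1, 0.2, -0.7]
gripper_width: 0.997
```

Emit:
{"name": "step_arm", "arguments": {"steps": [[0,0,0,0,0,-0.05,1],[0,0,0,0,0,-0.12,1],[0,0,0,0,0,-0.25,1],[0,0,0,0,0,-0.35,1],[0,0,0,0,0,-0.35,1],[0,0,0,0,0,-0.3,1],[0,0,0,0,0,-0.15,1],[0,0,0,0,0,-0.05,1],[0,0,-0.012,0,0,0,1],[0,0,-0.02,0,0,0,1],[0,0,-0.02,0,0,0,1],[0,0,-0.008,0,0,0,1],[0,0,0,0,0,0,1]]}}

```text
time_s: 23.35
tcp_pos: [0.4986, -0.2033, 0.1513]
orientation: [-2.021, -2.404, 0.001]
force: [-0.1, -0.2, -0.1]
gripper_width: 0.997
```

```bash
python3 plan.py .552 .1375 .15 .17;  python3 - <<'E'
from workcell import read_camera
import cv2
c=read_camera("scene")["img"][:,:,::-1]; t=read_camera("top")["img"][:,:,::-1]
cv2.imwrite("pics/p4.png",cv2.resize(c[80:220,240:380],None,fx=4,fy=4,interpolation=cv2.INTER_CUBIC))
cv2.imwrite("pics/p4t.png",cv2.resize(t[165:255,170:310],None,fx=5.6,fy=5.6,interpolation=cv2.INTER_CUBIC))
E
```

```text
t 23.35 tcp [ 0.4986 -0.2033  0.1513] phi 0.1728 tilt [-1.3e-03  5.0e-04 -1.0e+00] grip 0.997 F [-0.1 -0.2 -0.1]
shift units total [4.354 1.483 0.018] mm [326.5 111.2   1.4] rows@30mm 11.498823389262588
turn z units total 0.0009 rows>= 0.023356575621965213
shift units after turn [4.358 1.471 0.018]
```

View pics/p4.png

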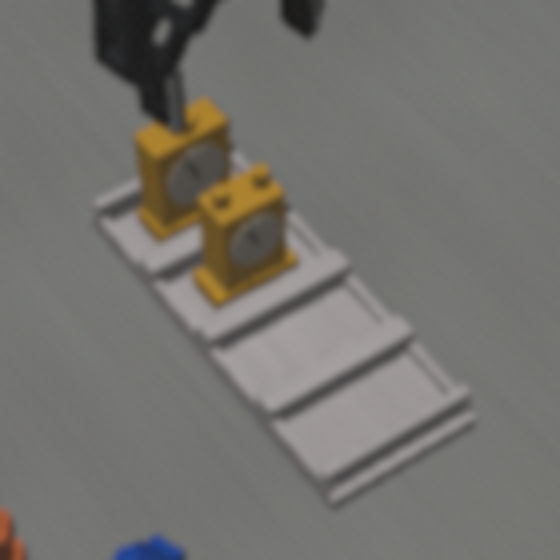

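View pics/p4t.png

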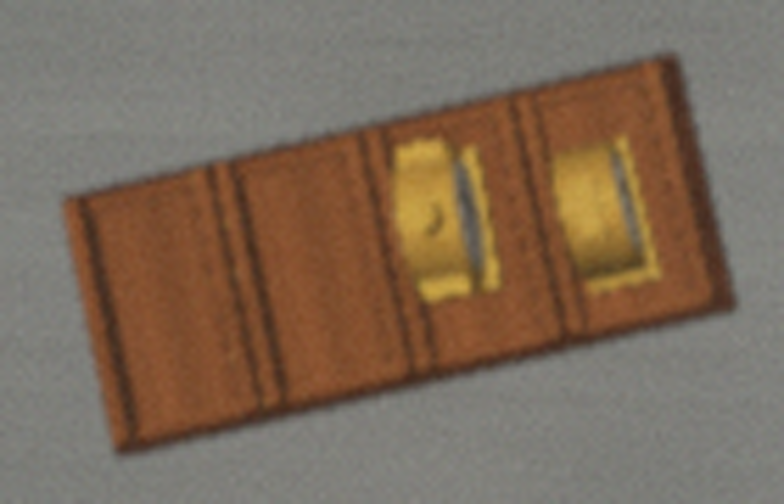

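Run:
```python
from h import *
T=cam("top"); g=lambda p,z: at(T,crop((170,165),5.6,p),z)
for z in(.054,.062):
    P=[g(p,z)[:2] for p in((398,146),(447,140),(470,292),(424,302))]
    m=np.mean(P,0); u=(P[0]+P[1])/2-(P[2]+P[3])/2; print(z,m,np.linalg.norm(u),np.arctan2(u[1],u[0]),np.linalg.norm(P[0]-P[1]))
S=cam("scene"); print([at(S,crop((315,215),4.2,p),.014) for p in((222,262),(270,303),(342,217))])
```

```text
0.054 [0.55509357 0.1419936 ] 0.058747448157899944 0.18481203609726174 0.018584473141875373
0.062 [0.55478925 0.14049523] 0.05816710742438062 0.18481203609726202 0.01840088513740181
[array([0.58052972, 0.12964973, 0.014     ]), array([0.57585238, 0.15681088, 0.014     ]), array([0.522918  , 0.14504122, 0.014     ])]
```

```bash
python3 plan.py .553 .1395 .15 .18
```

```text
t 23.45 tcp [ 0.4987 -0.2034  0.1515] phi 0.1714 tilt [-9.e-04  2.e-04 -1.e+00] grip 1.001 F [0.3 0.2 0.2]
shift units total [4.382 1.493 0.02 ] mm [328.7 112.    1.5] rows@30mm 11.573529899779075
turn z units total -0.0027 rows>= 0.07152847625148673
shift units after turn [4.369 1.531 0.02 ]
```

Emit:
{"name": "step_arm", "arguments": {"steps": [[0,0,-0.0027,0,0,0,1],[0,0,0,0.1,0.03,0,1],[0,0,0,0.2,0.07,0,1],[0,0,0,0.3,0.1,0,1],[0,0,0,0.38,0.135,0,1],[0,0,0,0.38,0.135,0,1],[0,0,0,0.38,0.135,0,1],[0,0,0,0.38,0.135,0,1],[0,0,0,0.38,0.135,0,1],[0,0,0,0.38,0.135,0,1],[0,0,0,0.38,0.135,0,1],[0,0,0,0.38,0.135,0,1],[0,0,0,0.38,0.135,0,1],[0,0,0,0.2,0.07,0,1],[0,0,0,0.1,0.03,0,1],[0,0,0,0.05,0.015,0,1],[0,0,0,0,0,0,1],[0,0,0,0,0,0,1]]}}

```text
time_s: 24.95
tcp_pos: [0.5527, 0.1382, 0.152]
orientation: [2.013, 2.412, -0.001]
force: [-0.9, -0.2, 0.1]
gripper_width: 0.998
```

Emit:
{"name": "step_arm", "arguments": {"steps": [[0,0,0,0,0,0.1,1],[0,0,0,0,0,0.15,1],[0,0,0,0,0,0.1,1],[0,0,0,0,0,0.05,1],[0,0,0,0,0,0,1],[0,0,0,0,0,0,1]]}}

```text
time_s: 25.45
tcp_pos: [0.5527, 0.1393, 0.1215]
orientation: [-2.011, -2.413, 0.001]
force: [-0.6, -0.5, -0.4]
gripper_width: 1.001
```

```bash
python3 plan.py .553 .1395 .035 .18
python3 - <<'E'
from workcell import read_camera
import cv2
c=read_camera("scene")["img"][:,:,::-1]; t=read_camera("top")["img"][:,:,::-1]
cv2.imwrite("pics/a1.png",cv2.resize(c[190:360,320:490],None,fx=3.5,fy=3.5,interpolation=cv2.INTER_CUBIC))
cv2.imwrite("pics/a1t.png",cv2.resize(t[150:270,180:320],None,fx=5,fy=5,interpolation=cv2.INTER_CUBIC))
E
```

```text
t 25.45 tcp [0.5527 0.1393 0.1215] phi 0.181 tilt [-8.e-04 -5.e-04 -1.e+00] grip 1.001 F [-0.6 -0.5 -0.4]
shift units total [0.003 0.006 1.153] mm [ 0.2  0.5 86.5] rows@30mm 2.883578463808022
turn z units total 0.0003 rows>= 0.008177154369082285
shift units after turn [0.003 0.006 1.153]
```

View pics/a1.png

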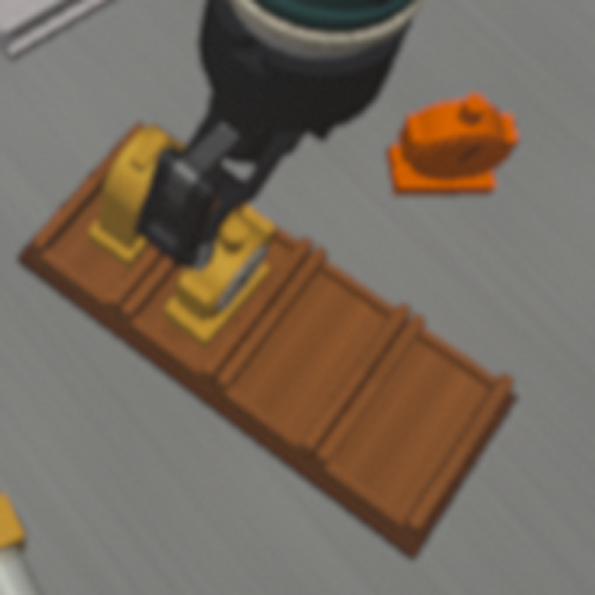

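View pics/a1t.png

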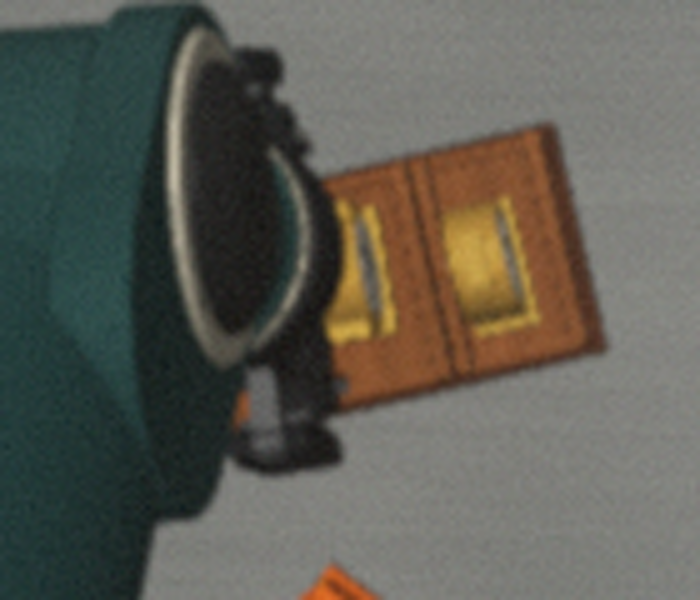

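Emit:
{"name": "step_arm", "arguments": {"steps": [[0,0,0,0,0.006,0.07,1],[0,0,0,0,0,0.16,1],[0,0,0,0,0,0.24,1],[0,0,0,0,0,0.24,1],[0,0,0,0,0,0.2,1],[0,0,0,0,0,0.12,1],[0,0,0,0,0,0.07,1],[0,0,0,0,0,0.05,1],[0,0,0,0,0,0.02,1],[0,0,0,0,0,0,1],[0,0,0,0,0,0,1]]}}

```text
time_s: 26.47
tcp_pos: [0.5537, 0.1398, 0.0348]
orientation: [2.011, 2.413, 0.002]
force: [-0.5, 0.1, -0.6]
gripper_width: 0.998
```

```bash
python3 plan.py .553 .1395 .035 .18
python3 - <<'E'
from workcell import read_camera
import cv2
c=read_camera("scene")["img"][:,:,::-1]; t=read_camera("top")["img"][:,:,::-1]
cv2.imwrite("pics/a2.png",cv2.resize(c[210:350,320:460],None,fx=4,fy=4,interpolation=cv2.INTER_CUBIC))
from h import *
S=cam("scene")
a=.18; ax=np.array([np.cos(a),np.sin(a),0]); ay=np.array([-ax[1],ax[0],0]); p=np.array([.553,.1395,0])
f=lambda X:(((proj(S,X)-[320,210])+.5)*4).round(0)
for y in(-.014,.014): print("foot corner if centred",y,f(p+ax*.028+ay*y+[0,0,.014]))
print("foot corners seen orig",[(np.array(crop((315,215),4.2,q))-[320,210]+.5)*4 for q in((222,262),(270,303))])
E
```

```text
t 26.47 tcp [0.5537 0.1398 0.0348] phi 0.1814 tilt [ 1.1e-03  4.0e-04 -1.0e+00] grip 0.998 F [-0.5  0.1 -0.6]
shift units total [-0.002 -0.01  -0.002] mm [-0.1 -0.8 -0.2] rows@30mm 0.026546524060058814
turn z units total 0.0005 rows>= 0.01183954439034629
shift units after turn [-0.002 -0.01  -0.002]
foot corner if centred -0.014 [189. 275.]
foot corner if centred 0.014 [236. 314.]
foot corners seen orig [array([191.9047619, 270.       ]), array([237.61904762, 309.04761905])]
```

View pics/a2.png

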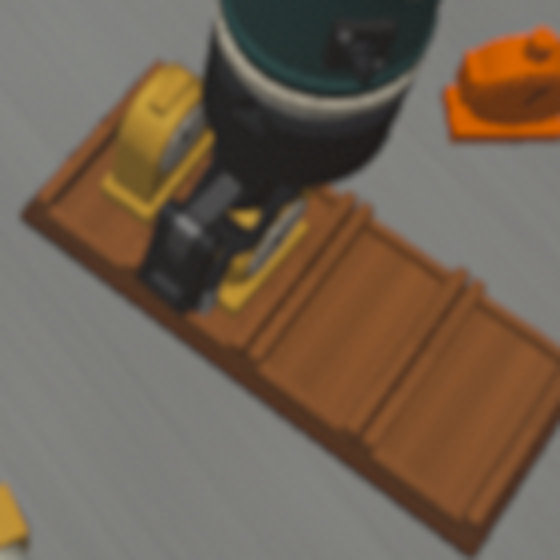

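Emit:
{"name": "step_arm", "arguments": {"steps": [[0,0,0,0,-0.01,0.025,1],[0,0,0,0,-0.01,0.025,0.7],[0,0,0,0,0,0,0.6],[0,0,0,0,0,0,0.5],[0,0,0,0,0,0,0.45],[0,0,0,0,0,0,0.4],[0,0,0,0,0,0,0.35],[0,0,0,0,0,0,0.2],[0,0,0,0,0,0,-0.2],[0,0,0,0,0,0,-1],[0,0,0,0,0,0,-1],[0,0,0,0,0,0,-1],[0,0,0,0,0,0,-1]]}}

```text
time_s: 27.65
tcp_pos: [0.5526, 0.1395, 0.0312]
orientation: [2.011, 2.413, 0.002]
force: [2.4, -0.3, 5.7]
gripper_width: 0.671
```

```bash
python3 plan.py .553 .139 .155 -.016
python3 - <<'E'
from workcell import read_camera
import cv2
c=read_camera("scene")["img"][:,:,::-1]
cv2.imwrite("pics/a3.png",cv2.resize(c[210:350,320:460],None,fx=4,fy=4,interpolation=cv2.INTER_CUBIC))
E
```

```text
t 27.65 tcp [0.5526 0.1395 0.0312] phi 0.1813 tilt [ 1.7e-03  4.0e-04 -1.0e+00] grip 0.671 F [ 2.4 -0.3  5.7]
shift units total [-0.007  0.007 -1.651] mm [  -0.6    0.5 -123.8] rows@30mm 4.128107275208241
turn z units total 0.0628 rows>= 1.644210866961756
shift units after turn [-0.006  0.008 -1.651]
```

View pics/a3.png

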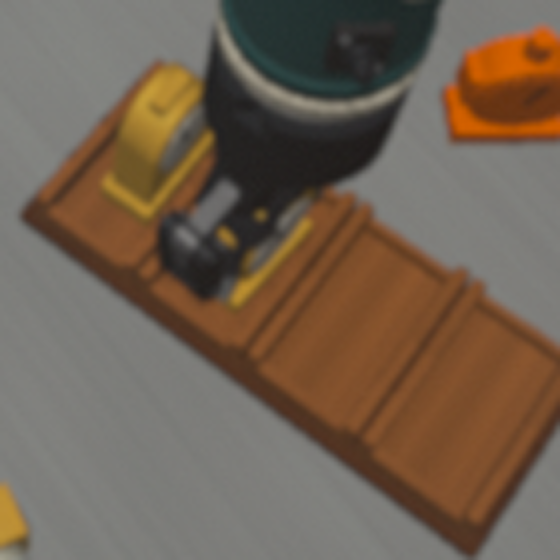

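Emit:
{"name": "step_arm", "arguments": {"steps": [[0,0,0,0,0,-0.03,-1],[0,0,0,0,0,-0.07,-1],[0,0,0,0,0,-0.15,-1],[0,0,0,0,0,-0.25,-1],[0,0,0,0,0,-0.3,-1],[0,0,0,0,0,-0.3,-1],[0,0,0,0,0,-0.25,-1],[0,0,0,0,0,-0.15,-1],[0,0,0,0,0,-0.1,-1],[0,0,0,0,0,-0.04,-1],[0,0,0.01,0,0,0,-1],[0,0,0.02,0,0,0,-1],[0,0,0.02,0,0,0,-1],[0,0,0.01,0,0,0,-1],[0,0,0.003,0,0,0,-1],[0,0,0,0,0,0,-1]]}}

```text
time_s: 29.03
tcp_pos: [0.5511, 0.1393, 0.1526]
orientation: [-2.239, -2.203, 0.003]
force: [-0.0, 0.5, -2.8]
gripper_width: 0.667
```

```bash
python3 plan.py .5 -.145 .153 -.016
```

```text
t 29.03 tcp [0.5511 0.1393 0.1526] phi -0.0159 tilt [-1.7e-03 -9.0e-04 -1.0e+00] grip 0.667 F [-0.   0.5 -2.8]
shift units total [-3.801e+00 -6.210e-01 -1.000e-03] mm [-2.851e+02 -4.660e+01 -1.000e-01] rows@30mm 9.629065975813333
turn z units total 0.0 rows>= 0.0005383246806193547
shift units after turn [-3.801e+00 -6.210e-01 -1.000e-03]
```

Emit:
{"name": "step_arm", "arguments": {"steps": [[0,0,0,-0.1,0,0,-1],[0,0,0,-0.2,-0.03,0,-1],[0,0,0,-0.3,-0.05,0,-1],[0,0,0,-0.36,-0.06,0,-1],[0,0,0,-0.36,-0.06,0,-1],[0,0,0,-0.36,-0.06,0,-1],[0,0,0,-0.36,-0.06,0,-1],[0,0,0,-0.36,-0.06,0,-1],[0,0,0,-0.36,-0.06,0,-1],[0,0,0,-0.36,-0.06,0,-1],[0,0,0,-0.36,-0.06,0,-1],[0,0,0,-0.18,-0.04,0,-1],[0,0,0,-0.1,-0.02,0,-1],[0,0,0,-0.04,0,0,-1],[0,0,0,0,0,0,-1],[0,0,0,0,0,0,-1]]}}

```text
time_s: 30.37
tcp_pos: [0.5007, -0.1439, 0.1534]
orientation: [-2.238, -2.204, -0.001]
force: [-0.1, -0.8, -2.2]
gripper_width: 0.669
```

Emit:
{"name": "step_arm", "arguments": {"steps": [[0,0,0,0,0,0.1,-1],[0,0,0,0,0,0.2,-1],[0,0,0,0,0,0.25,-1],[0,0,0,0,0,0.25,-1],[0,0,0,0,0,0.15,-1],[0,0,0,0,0,0.1,-1],[0,0,0,0,0,0,-1],[0,0,0,0,0,0,-1]]}}

```text
time_s: 31.03
tcp_pos: [0.5008, -0.1446, 0.0747]
orientation: [-2.239, -2.203, 0.0]
force: [-0.6, -0.8, -2.1]
gripper_width: 0.668
```

```bash
python3 plan.py .5 -.145 .0272 -.016;  python3 - <<'E'
from workcell import read_camera
import cv2
c=read_camera("scene")["img"][:,:,::-1]; t=read_camera("top")["img"][:,:,::-1]
cv2.imwrite("pics/p5.png",cv2.resize(c[80:220,240:380],None,fx=4,fy=4,interpolation=cv2.INTER_CUBIC))
cv2.imwrite("pics/p5t.png",cv2.resize(t[190:280,330:490],None,fx=5,fy=5,interpolation=cv2.INTER_CUBIC))
E
```

```text
t 31.03 tcp [ 0.5008 -0.1446  0.0747] phi -0.016 tilt [-3.e-04 -1.e-04 -1.e+00] grip 0.668 F [-0.6 -0.8 -2.1]
shift units total [-0.005 -0.01   0.633] mm [-0.4 -0.7 47.5] rows@30mm 1.5836795716572252
turn z units total -0.0 rows>= 0.00023362845190481413
shift units after turn [-0.005 -0.01   0.633]
```

View pics/p5.png

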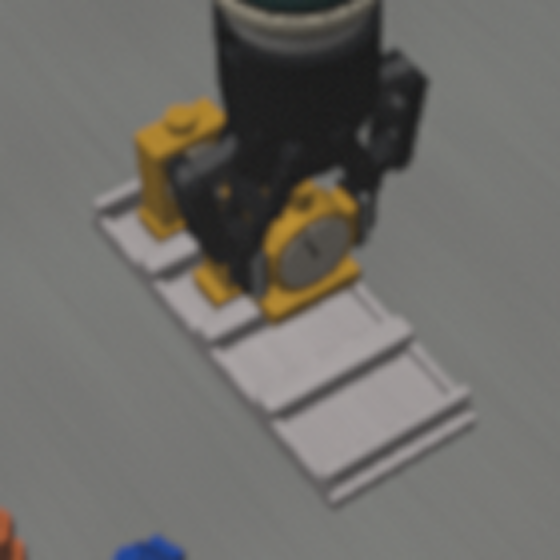

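View pics/p5t.png

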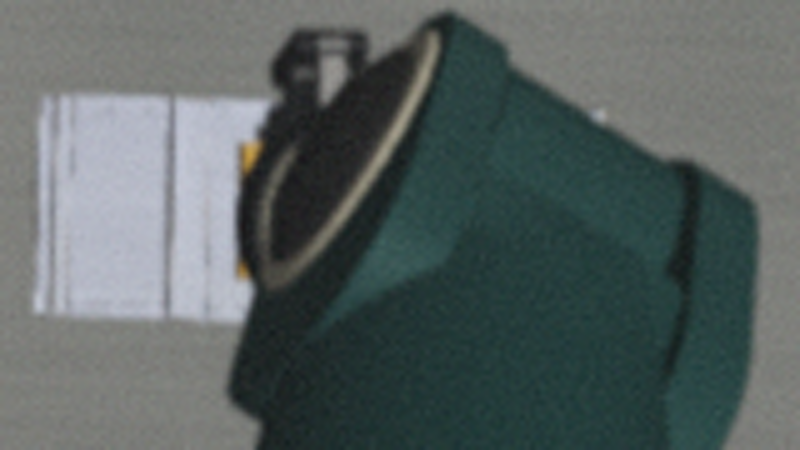

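Run:
```python
from h import *
T=cam("top");S=cam("scene")
print(at(T,crop((330,190),5,(240,142)),.0575),at(T,crop((330,190),5,(237,279)),.0575))
print(at(S,crop((240,80),4,(263,317)),.0575),at(S,crop((240,80),4,(360,270)),.0575))
```

```text
[ 0.52937115 -0.13176636  0.0575    ] [ 0.47256468 -0.13074609  0.0575    ]
[ 0.53055429 -0.14144231  0.0575    ] [ 0.4695158  -0.13723562  0.0575    ]
```

Emit:
{"name": "step_arm", "arguments": {"steps": [[0,0,0,0,-0.01,0.1,-1],[0,0,0,0,0,0.18,-1],[0,0,0,0,0,0.14,-1],[0,0,0,0,0,0.09,-1],[0,0,0,0,0,0.05,-1],[0,0,0,0,0,0.02,-1],[0,0,0,0,0,0.01,-1],[0,0,0,0,0,0.01,-1],[0,0,0,0,0,0,-1],[0,0,0,0,0,0,-1]]}}

```text
time_s: 31.97
tcp_pos: [0.5001, -0.1448, 0.0301]
orientation: [2.239, 2.203, 0.001]
force: [0.2, -0.7, -2.3]
gripper_width: 0.668
```

Emit:
{"name": "step_arm", "arguments": {"steps": [[0,0,0,0,0,0.008,-1],[0,0,0,0,0,0.008,-1],[0,0,0,0,0,0.004,-1],[0,0,0,0,0,0,-1]]}}

```text
time_s: 32.3
tcp_pos: [0.4998, -0.1447, 0.0283]
orientation: [-2.24, -2.203, -0.0]
force: [-0.3, 0.2, -2.4]
gripper_width: 0.668
```

Emit:
{"name": "step_arm", "arguments": {"steps": [[0,0,0,0,0,0.007,-1],[0,0,0,0,0,0.007,-1],[0,0,0,0,0,0,-1]]}}

```text
time_s: 32.55
tcp_pos: [0.4999, -0.1448, 0.0272]
orientation: [2.24, 2.203, 0.0]
force: [-0.0, 0.3, -3.0]
gripper_width: 0.671
```

Emit:
{"name": "step_arm", "arguments": {"steps": [[0,0,0,0,0,0.006,-1],[0,0,0,0,0,0,-1]]}}

```text
time_s: 32.72
tcp_pos: [0.4999, -0.1448, 0.0272]
orientation: [-2.24, -2.203, -0.001]
force: [-1.2, 0.0, 3.4]
gripper_width: 0.668
```

Force sign has flipped to +3.4 N at the expected height, so it's on the floor. Releasing.

Emit:
{"name": "step_arm", "arguments": {"steps": [[0,0,0,0,0,0,0.36],[0,0,0,0,0,0,0.42],[0,0,0,0,0,0,0.55],[0,0,0,0,0,0,0.8],[0,0,0,0,0,0,1],[0,0,0,0,0,0,1],[0,0,0,0,0,0,1]]}}

```text
time_s: 33.3
tcp_pos: [0.4999, -0.1448, 0.0267]
orientation: [2.24, 2.203, 0.0]
force: [-0.2, -0.3, -0.2]
gripper_width: 0.998
```

Emit:
{"name": "step_arm", "arguments": {"steps": [[0,0,0,0,0,-0.05,1],[0,0,0,0,0,-0.12,1],[0,0,0,0,0,-0.25,1],[0,0,0,0,0,-0.35,1],[0,0,0,0,0,-0.35,1],[0,0,0,0,0,-0.3,1],[0,0,0,0,0,-0.15,1],[0,0,0,0,0,-0.07,1],[0,0,-0.012,0,0,0,1],[0,0,-0.025,0,0,0,1],[0,0,-0.025,0,0,0,1],[0,0,-0.014,0,0,0,1],[0,0,-0.004,0,0,0,1],[0,0,0,0,0,0,1]]}}

```text
time_s: 34.47
tcp_pos: [0.4993, -0.1447, 0.1491]
orientation: [-1.946, -2.465, 0.001]
force: [0.2, 0.3, 0.2]
gripper_width: 0.999
```

```bash
python3 plan.py .557 .0775 .15 .24;  python3 - <<'E'
from workcell import read_camera
import cv2
c=read_camera("scene")["img"][:,:,::-1]; t=read_camera("top")["img"][:,:,::-1]
cv2.imwrite("pics/p6.png",cv2.resize(c[80:220,240:380],None,fx=4,fy=4,interpolation=cv2.INTER_CUBIC))
cv2.imwrite("pics/p6t.png",cv2.resize(t[165:255,170:310],None,fx=5.6,fy=5.6,interpolation=cv2.INTER_CUBIC))
E
```

```text
t 34.47 tcp [ 0.4993 -0.1447  0.1491] phi 0.2342 tilt [-1.4e-03  3.0e-04 -1.0e+00] grip 0.999 F [0.2 0.3 0.2]
shift units total [ 2.703  1.436 -0.012] mm [202.7 107.7  -0.9] rows@30mm 7.651837246447794
turn z units total -0.0018 rows>= 0.048244397416732
shift units after turn [ 2.695  1.452 -0.012]
```

View pics/p6.png

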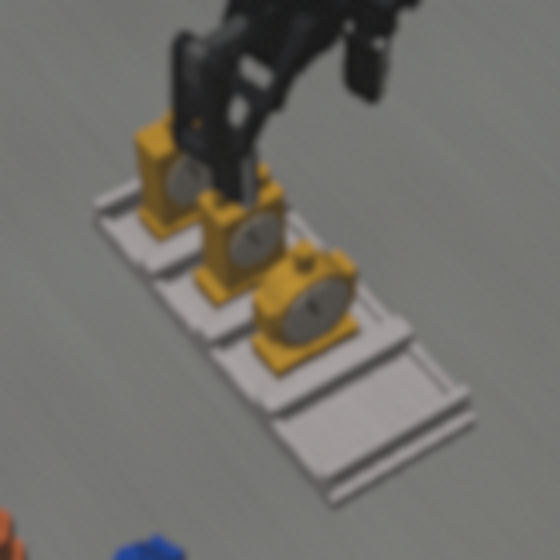

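View pics/p6t.png

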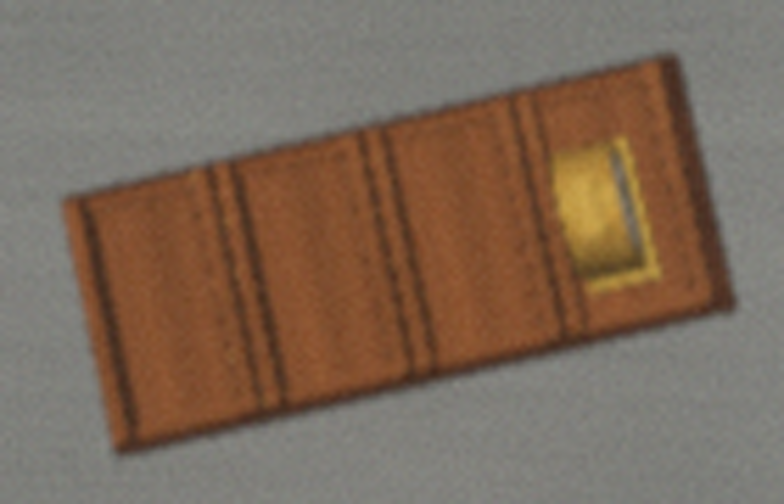

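Emit:
{"name": "step_arm", "arguments": {"steps": [[0,0,-0.002,0,0,0,1],[0,0,0,0.1,0.05,0,1],[0,0,0,0.2,0.1,0,1],[0,0,0,0.3,0.16,0,1],[0,0,0,0.34,0.18,0,1],[0,0,0,0.34,0.18,0,1],[0,0,0,0.34,0.18,0,1],[0,0,0,0.34,0.18,0,1],[0,0,0,0.34,0.18,0,1],[0,0,0,0.2,0.12,0,1],[0,0,0,0.13,0.08,0,1],[0,0,0,0.07,0.04,0,1],[0,0,0,0,0,0,1],[0,0,0,0,0,0,1]]}}

```text
time_s: 35.73
tcp_pos: [0.5569, 0.0769, 0.1497]
orientation: [1.939, 2.471, -0.001]
force: [-0.1, 0.2, -0.3]
gripper_width: 1.005
```

Emit:
{"name": "step_arm", "arguments": {"steps": [[0,0,0,0,0,0.1,1],[0,0,0,0,0,0.12,1],[0,0,0,0,0,0.1,1],[0,0,0,0,0,0.05,1],[0,0,0,0,0,0,1],[0,0,0,0,0,0,1]]}}

```text
time_s: 36.23
tcp_pos: [0.5569, 0.0774, 0.1215]
orientation: [-1.939, -2.472, 0.001]
force: [0.1, 0.1, 0.3]
gripper_width: 1.002
```

```bash
python3 plan.py .557 .078 .034 .24
python3 - <<'E'
from workcell import read_camera
import cv2
c=read_camera("scene")["img"][:,:,::-1]
cv2.imwrite("pics/d1.png",cv2.resize(c[190:360,310:480],None,fx=3.5,fy=3.5,interpolation=cv2.INTER_CUBIC))
from h import *
S=cam("scene")
a=.24; ax=np.array([np.cos(a),np.sin(a),0]); ay=np.array([-ax[1],ax[0],0]); p=np.array([.557,.078,0])
for y in(-.014,.014): print("foot corner if centred",y,proj(S,p+ax*.028+ay*y+[0,0,.014]))
print("foot corners seen orig",[np.array(crop((315,215),4.2,q)) for q in((130,172),(178,210))])
E
```

```text
t 36.23 tcp [0.5569 0.0774 0.1215] phi 0.2406 tilt [-9.e-04 -4.e-04 -1.e+00] grip 1.002 F [0.1 0.1 0.3]
shift units total [0.007 0.005 1.167] mm [ 0.5  0.4 87.5] rows@30mm 2.917470567112294
turn z units total 0.0002 rows>= 0.004773883686966704
shift units after turn [0.007 0.005 1.167]
foot corner if centred -0.014 [345.1511054  255.98364747]
foot corner if centred 0.014 [356.73709682 264.59780372]
foot corners seen orig [array([345.57142857, 255.57142857]), array([357.        , 264.61904762])]
```

View pics/d1.png

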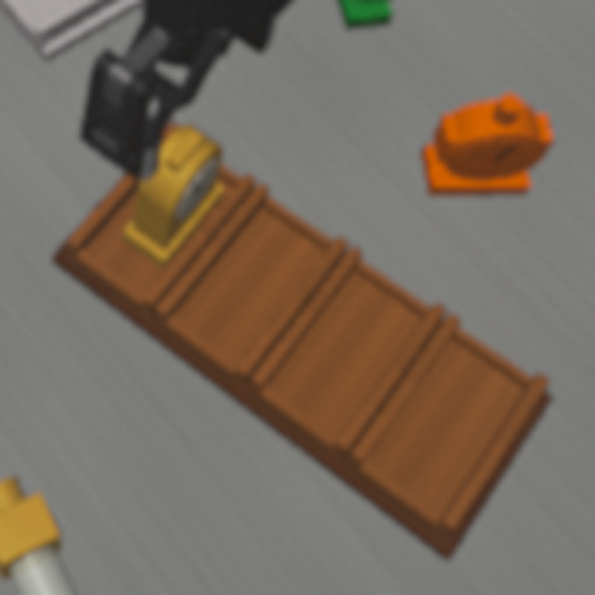

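Emit:
{"name": "step_arm", "arguments": {"steps": [[0,0,0,0.007,0.005,0.07,1],[0,0,0,0,0,0.16,1],[0,0,0,0,0,0.24,1],[0,0,0,0,0,0.25,1],[0,0,0,0,0,0.2,1],[0,0,0,0,0,0.13,1],[0,0,0,0,0,0.07,1],[0,0,0,0,0,0.05,1],[0,0,0,0,0,0.02,1],[0,0,0,0,0,0,1],[0,0,0,0,0,0,1]]}}

```text
time_s: 37.2
tcp_pos: [0.5579, 0.0785, 0.0334]
orientation: [1.938, 2.472, 0.002]
force: [0.0, 0.2, -0.6]
gripper_width: 0.998
```

```bash
python3 plan.py .557 .078 .034 .24
python3 - <<'E'
from workcell import read_camera
import cv2
c=read_camera("scene")["img"][:,:,::-1]
cv2.imwrite("pics/d2.png",cv2.resize(c[200:320,300:440],None,fx=4,fy=4,interpolation=cv2.INTER_CUBIC))
E
```

```text
t 37.2 tcp [0.5579 0.0785 0.0334] phi 0.2411 tilt [ 1.2e-03  3.0e-04 -1.0e+00] grip 0.998 F [ 0.   0.2 -0.6]
shift units total [-0.004 -0.013 -0.008] mm [-0.3 -1.  -0.6] rows@30mm 0.039482368640294516
turn z units total 0.0003 rows>= 0.00907434399201231
shift units after turn [-0.004 -0.013 -0.008]
```

View pics/d2.png

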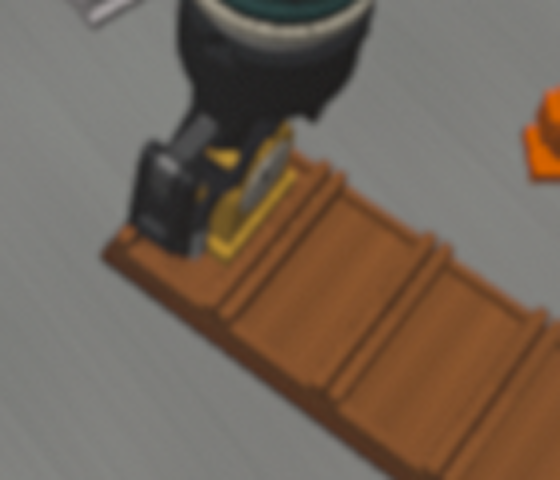

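Straddling D, clear on both sides. Closing (48 mm ≈ 0.565).

Emit:
{"name": "step_arm", "arguments": {"steps": [[0,0,0,0,-0.012,0,0.6],[0,0,0,0,0,0,0.45],[0,0,0,0,0,0,0.35],[0,0,0,0,0,0,0.25],[0,0,0,0,0,0,0.2],[0,0,0,0,0,0,0.15],[0,0,0,0,0,0,0.05],[0,0,0,0,0,0,-0.1],[0,0,0,0,0,0,-0.5],[0,0,0,0,0,0,-1],[0,0,0,0,0,0,-1],[0,0,0,0,0,0,-1]]}}

```text
time_s: 38.25
tcp_pos: [0.5577, 0.0784, 0.0335]
orientation: [1.937, 2.471, 0.003]
force: [2.5, 1.4, 5.2]
gripper_width: 0.556
```

Emit:
{"name": "step_arm", "arguments": {"steps": [[0,0,0,0,0,-0.03,-1],[0,0,0,0,0,-0.07,-1],[0,0,0,0,0,-0.15,-1],[0,0,0,0,0,-0.25,-1],[0,0,0,0,0,-0.3,-1],[0,0,0,0,0,-0.3,-1],[0,0,0,0,0,-0.25,-1],[0,0,0,0,0,-0.15,-1],[0,0,0,0,0,-0.1,-1],[0,0,0,0,0,-0.03,-1],[0,0,0.01,0,0,0,-1],[0,0,0.025,0,0,0,-1],[0,0,0.027,0,0,0,-1],[0,0,0.015,0,0,0,-1],[0,0,0.005,0,0,0,-1],[0,0,0,0,0,0,-1]]}}

```text
time_s: 39.58
tcp_pos: [0.5557, 0.0782, 0.154]
orientation: [-2.238, -2.203, 0.003]
force: [0.7, -0.4, -3.4]
gripper_width: 0.553
```

```bash
python3 plan.py .501 -.085 .153 -.016
```

```text
t 39.58 tcp [0.5557 0.0782 0.154 ] phi -0.0159 tilt [-2.e-03 -7.e-04 -1.e+00] grip 0.553 F [ 0.7 -0.4 -3.4]
shift units total [-2.187 -0.694  0.017] mm [-164.1  -52.1    1.3] rows@30mm 5.7376026493489585
turn z units total 0.0 rows>= 0.0008609395992490814
shift units after turn [-2.187 -0.694  0.017]
```

Emit:
{"name": "step_arm", "arguments": {"steps": [[0,0,0,-0.1,-0.03,0,-1],[0,0,0,-0.2,-0.06,0,-1],[0,0,0,-0.28,-0.085,0,-1],[0,0,0,-0.28,-0.085,0,-1],[0,0,0,-0.28,-0.085,0,-1],[0,0,0,-0.28,-0.085,0,-1],[0,0,0,-0.28,-0.085,0,-1],[0,0,0,-0.28,-0.085,0,-1],[0,0,0,-0.12,-0.05,0,-1],[0,0,0,-0.06,-0.03,0,-1],[0,0,0,-0.03,-0.01,0,-1],[0,0,0,0,0,0,-1],[0,0,0,0,0,0,-1]]}}

```text
time_s: 40.67
tcp_pos: [0.5023, -0.0841, 0.155]
orientation: [-2.238, -2.205, -0.001]
force: [0.6, 1.0, -2.9]
gripper_width: 0.554
```

Emit:
{"name": "step_arm", "arguments": {"steps": [[0,0,0,0,0,0.1,-1],[0,0,0,0,0,0.2,-1],[0,0,0,0,0,0.25,-1],[0,0,0,0,0,0.25,-1],[0,0,0,0,0,0.15,-1],[0,0,0,0,0,0.1,-1],[0,0,0,0,0,0,-1],[0,0,0,0,0,0,-1]]}}

```text
time_s: 41.33
tcp_pos: [0.5022, -0.0851, 0.0762]
orientation: [-2.239, -2.203, 0.0]
force: [0.5, -1.2, -3.6]
gripper_width: 0.553
```

```bash
python3 plan.py .501 -.085 .0294 -.016;  python3 - <<'E'
from workcell import read_camera
import cv2
c=read_camera("scene")["img"][:,:,::-1]; t=read_camera("top")["img"][:,:,::-1]
cv2.imwrite("pics/p7.png",cv2.resize(c[80:220,240:380],None,fx=4,fy=4,interpolation=cv2.INTER_CUBIC))
cv2.imwrite("pics/p7t.png",cv2.resize(t[190:280,330:490],None,fx=5,fy=5,interpolation=cv2.INTER_CUBIC))
E
```

```text
t 41.33 tcp [ 0.5022 -0.0851  0.0762] phi -0.0163 tilt [-2.e-04 -2.e-04 -1.e+00] grip 0.553 F [ 0.5 -1.2 -3.6]
shift units total [ 0.001 -0.016  0.624] mm [ 0.1 -1.2 46.8] rows@30mm 1.5608573510134816
turn z units total -0.0001 rows>= 0.0022080899200860316
shift units after turn [ 0.001 -0.016  0.624]
```

View pics/p7.png

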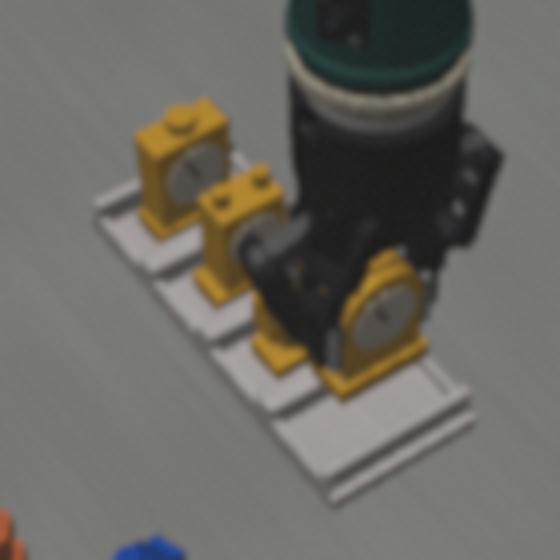

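View pics/p7t.png

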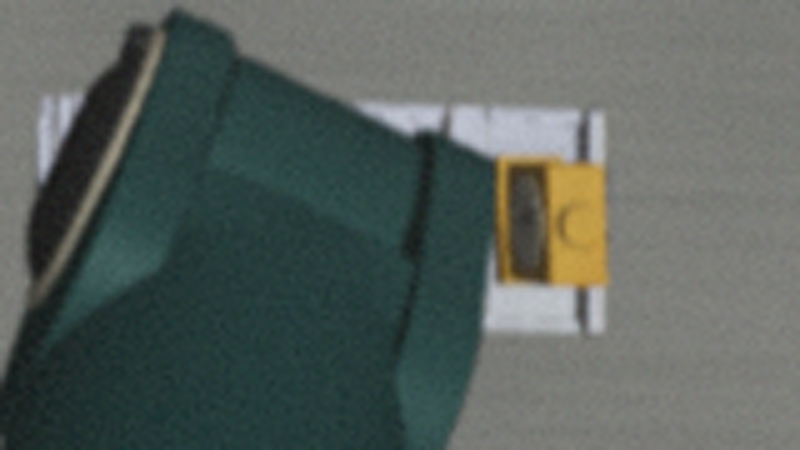

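Run:
```python
from h import *
S=cam("scene")
a=-.016; ax=np.array([np.cos(a),np.sin(a),0]); ay=np.array([-ax[1],ax[0],0])
for n,x,y,z in(("C",.5,-.2033,.0546),("A",.5008,-.1446,.0575),("D",.5022,-.0851,.0567)):
    for dy in (-.002,0,.002):print(n,dy,*[(((proj(S,np.array([x,y+dy,z])+ax*sx*.028+ay*.014)-[240,80])+.5)*4).round(0) for sx in(1,-1)])
```

```text
C -0.002 [214. 261.] [299. 217.]
C 0 [216. 263.] [301. 219.]
C 0.002 [218. 266.] [303. 221.]
A -0.002 [275. 326.] [361. 279.]
A 0 [277. 329.] [363. 282.]
A 0.002 [279. 331.] [365. 284.]
D -0.002 [340. 402.] [427. 352.]
D 0 [342. 404.] [430. 354.]
D 0.002 [345. 407.] [432. 357.]
```

Emit:
{"name": "step_arm", "arguments": {"steps": [[0,0,0,0,-0.015,0.1,-1],[0,0,0,0,0,0.18,-1],[0,0,0,0,0,0.14,-1],[0,0,0,0,0,0.08,-1],[0,0,0,0,0,0.05,-1],[0,0,0,0,0,0.02,-1],[0,0,0,0,0,0.01,-1],[0,0,0,0,0,0.01,-1],[0,0,0,0,0,0,-1],[0,0,0,0,0,0,-1]]}}

```text
time_s: 42.27
tcp_pos: [0.5012, -0.0852, 0.0323]
orientation: [2.239, 2.203, 0.001]
force: [0.0, -1.0, -3.9]
gripper_width: 0.557
```

Emit:
{"name": "step_arm", "arguments": {"steps": [[0,0,0,0,0,0.008,-1],[0,0,0,0,0,0.008,-1],[0,0,0,0,0,0.004,-1],[0,0,0,0,0,0,-1]]}}

```text
time_s: 42.6
tcp_pos: [0.5008, -0.0851, 0.0305]
orientation: [-2.24, -2.203, -0.0]
force: [0.2, -0.6, -2.8]
gripper_width: 0.552
```

Emit:
{"name": "step_arm", "arguments": {"steps": [[0,0,0,0,0,0.007,-1],[0,0,0,0,0,0.007,-1],[0,0,0,0,0,0,-1]]}}

```text
time_s: 42.85
tcp_pos: [0.5009, -0.0851, 0.0296]
orientation: [2.24, 2.203, 0.0]
force: [-1.1, -0.0, -1.4]
gripper_width: 0.547
```

Emit:
{"name": "step_arm", "arguments": {"steps": [[0,0,0,0,0,0.006,-1],[0,0,0,0,0,0,-1]]}}

```text
time_s: 43.02
tcp_pos: [0.5009, -0.0851, 0.0295]
orientation: [-2.24, -2.203, -0.001]
force: [-1.5, 1.3, 4.6]
gripper_width: 0.553
```

Emit:
{"name": "step_arm", "arguments": {"steps": [[0,0,0,0,0,0,0.14],[0,0,0,0,0,0,0.2],[0,0,0,0,0,0,0.35],[0,0,0,0,0,0,0.6],[0,0,0,0,0,0,1],[0,0,0,0,0,0,1],[0,0,0,0,0,0,1],[0,0,0,0,0,0,1]]}}

```text
time_s: 43.68
tcp_pos: [0.5009, -0.0851, 0.029]
orientation: [2.24, 2.203, 0.0]
force: [0.1, -1.1, -0.0]
gripper_width: 1.001
```

Emit:
{"name": "step_arm", "arguments": {"steps": [[0,0,0,0,0,-0.05,1],[0,0,0,0,0,-0.12,1],[0,0,0,0,0,-0.25,1],[0,0,0,0,0,-0.35,1],[0,0,0,0,0,-0.35,1],[0,0,0,0,0,-0.35,1],[0,0,0,0,0,-0.25,1],[0,0,0,0,0,-0.15,1],[0,0,0,0.15,0,0,1],[0,0,0,0.3,0,0,1],[0,0,0,0.4,0,0,1],[0,0,0,0.4,0,0,1],[0,0,0,0.4,0,0,1],[0,0,0,0.4,0,0,1],[0,0,0,0.4,0,0,1],[0,0,0,0.4,0,0,1],[0,0,0,0.3,0,0,1],[0,0,0,0.15,0,0,1],[0,0,0,0.05,0,0,1],[0,0,0,0,0,0,1]]}}

```text
time_s: 45.35
tcp_pos: [0.5044, 0.1664, 0.1685]
orientation: [-2.238, -2.204, 0.002]
force: [-0.2, 0.1, 0.1]
gripper_width: 1.003
```

Run:
```python
from workcell import read_camera,sensors
import cv2
print(sensors.get_state()["time_s"],sensors.get_state()["tcp_pos"])
c=read_camera("scene")["img"][:,:,::-1]; t=read_camera("top")["img"][:,:,::-1]
cv2.imwrite("pics/f.png",cv2.resize(c[80:220,240:380],None,fx=4,fy=4,interpolation=cv2.INTER_CUBIC))
cv2.imwrite("pics/ft.png",cv2.resize(t[190:280,330:490],None,fx=5,fy=5,interpolation=cv2.INTER_CUBIC))
cv2.imwrite("pics/fs.png",c);cv2.imwrite("pics/ftt.png",t)
```

```text
45.35 [0.50436259 0.16641011 0.16847757]
```

View pics/f.png

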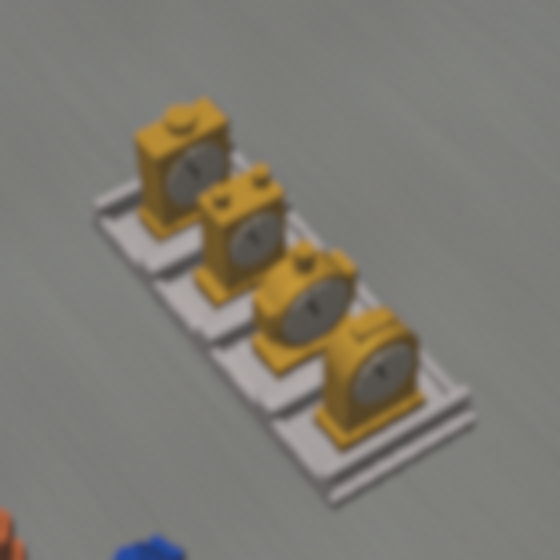

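View pics/ft.png

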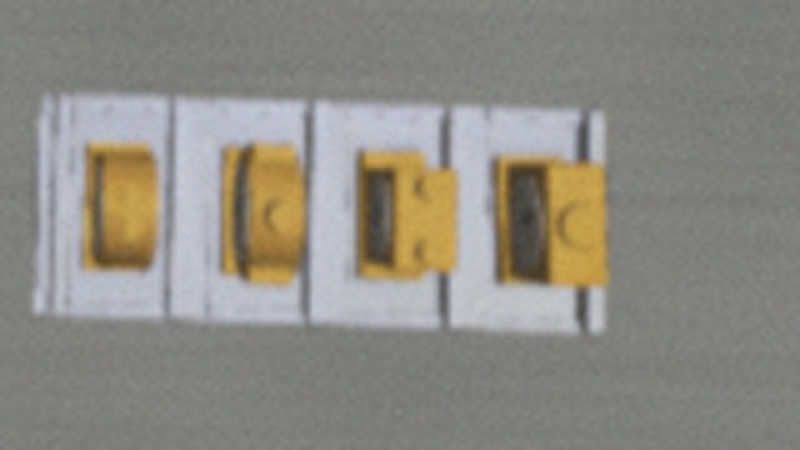

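View pics/fs.png

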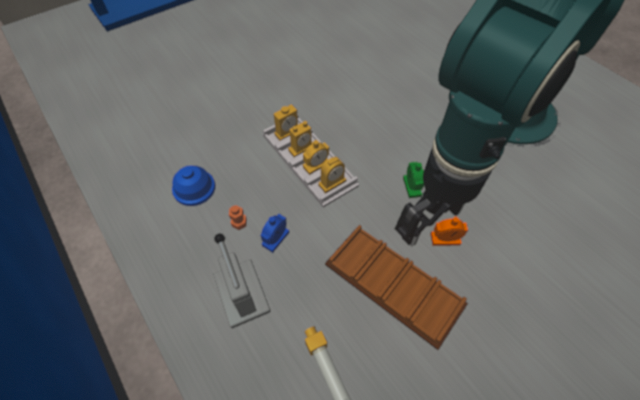

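View pics/ftt.png

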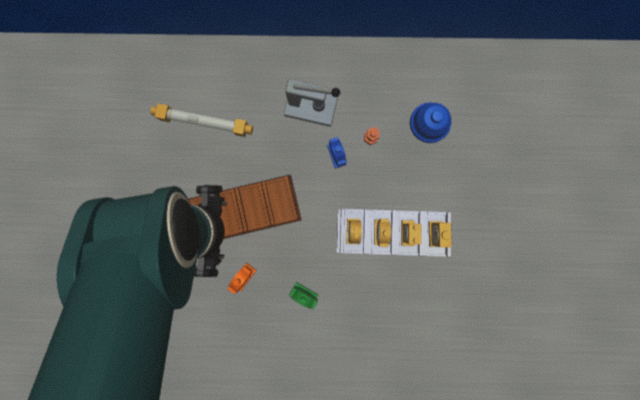

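Run:
```python
from h import *
T=cam("top")
for n,p,q,b in(("D",(86,145),(84,268),-.085),("A",(224,147),(223,273),-.145),("C",(359,152),(358,276),-.205),("B",(497,157),(497,282),-.265)):
    P=at(T,crop((330,190),5,p),.01);Q=at(T,crop((330,190),5,q),.01); m=(P+Q)/2
    print(n,"len",round(np.linalg.norm(P-Q),4),"x",m[0].round(4),"y",(m[1]-.014).round(4),"off bay mm",((m[1]-.014-b)*1000).round(1))
from workcell import job_done
print(job_done())
```

```text
D len 0.054 x 0.5003 y -0.0848 off bay mm 0.2
A len 0.0553 x 0.4997 y -0.1458 off bay mm -0.8
C len 0.0544 x 0.4988 y -0.2053 off bay mm -0.3
B len 0.0548 x 0.4973 y -0.2662 off bay mm -1.2
the job is handed in; nothing more can be done
None
```

I moved all four registers from the stand to the rack in reverse order and handed the job in at about 45 s of the 104 s limit. The order on the stand, left to right from the robot, was B, C, A, D. In the rack it is now D, A, C, B.

- **Set-down:** I lowered each register until the wrist force showed contact. That came at the expected floor height, with net upward readings of 1.5 to 4.6 N. I then opened the jaws and lifted clear.
- **Final pictures:** All four stand upright and clear of the robot. Measured in the top view, each foot is within about 1.2 mm of its bay middle across the bay, against about 8 mm of room either side, and within about 2.5 mm along it.
- **Other objects:** The press, bonnet, float tube, fitting and the coloured look-alikes were where they were at the start.
- **Disagreement between cameras:** The scene camera put the foot of B about 4 mm farther towards the robot's right than the top camera. For A, checked while it was held above the rack, the gap was about 8 mm. I took the top view and the arm's own position as right. Even at the scene camera's reading B is still inside its bay; I did not measure A again in the scene camera after set-down.

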